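# Clamp the pressure pot's lid in crisscross order

## Task

Clamp the pressure pot's lid down evenly by turning its four two-peg knobs clockwise in two crisscross rounds: always a knob, then the one straight across the pot, then the other pair. First round: turn each knob only until it is just snug, when it takes about 9 N on a peg to keep it turning; second round: bring each to about 12.5 N, and never beyond 14.5 N. Leave the jar, the timer and the cup alone, and let go at the end.

Things in the scene. Friction and masses are not known exactly. Their poses are not given: they have to be found in the camera images.
- knob_1: black knob 1, far left on the pot (its +x +y), opposite knob 3. A bar 78x15x10 mm with two upright round steel pegs, 12 mm thick, 30 mm tall, 30 mm either side of the turning axis. Origin: on the axis, level with mid-peg, 153 mm above the worktop; x along the bar, z up. Peg tops 15 mm above it, bar's top 15 below, clamp bridge 27 below. Clockwise from above tightens; it never rises or sinks.
- knob_2: black knob 2, near left (-x +y), opposite knob 4. A bar 78x15x10 mm with two upright round steel pegs, 12 mm thick, 30 mm tall, 30 mm either side of the turning axis. Origin: on the axis, level with mid-peg, 153 mm above the worktop; x along the bar, z up. Peg tops 15 mm above it, bar's top 15 below, clamp bridge 27 below. Clockwise from above tightens; it never rises or sinks.
- knob_3: black knob 3, near right (-x -y), opposite knob 1. A bar 78x15x10 mm with two upright round steel pegs, 12 mm thick, 30 mm tall, 30 mm either side of the turning axis. Origin: on the axis, level with mid-peg, 153 mm above the worktop; x along the bar, z up. Peg tops 15 mm above it, bar's top 15 below, clamp bridge 27 below. Clockwise from above tightens; it never rises or sinks.
- knob_4: black knob 4, far right (+x -y), opposite knob 2. A bar 78x15x10 mm with two upright round steel pegs, 12 mm thick, 30 mm tall, 30 mm either side of the turning axis. Origin: on the axis, level with mid-peg, 153 mm above the worktop; x along the bar, z up. Peg tops 15 mm above it, bar's top 15 below, clamp bridge 27 below. Clockwise from above tightens; it never rises or sinks.
- clamp_1: steel bridge clamp, 54 mm wide and 126 mm high, that carries knob 1. The knob drives a sprung foot under the bridge down onto the lid's ear; at first the foot hangs clear. Origin: on the knob's axis at worktop height.
- clamp_2: steel bridge clamp, 54 mm wide and 126 mm high, that carries knob 2. The knob drives a sprung foot under the bridge down onto the lid's ear; at first the foot hangs clear. Origin: on the knob's axis at worktop height.
- clamp_3: steel bridge clamp, 54 mm wide and 126 mm high, that carries knob 3. The knob drives a sprung foot under the bridge down onto the lid's ear; at first the foot hangs clear. Origin: on the knob's axis at worktop height.
- clamp_4: steel bridge clamp, 54 mm wide and 126 mm high, that carries knob 4. The knob drives a sprung foot under the bridge down onto the lid's ear; at first the foot hangs clear. Origin: on the knob's axis at worktop height.
- lid: aluminium lid of a pressure pot, 154 mm across, lying loose on the pot, its four 38 mm wide ears under the clamps, which stand 98 mm from its axis at 45, 135, 225, 315 degrees. Origin: on its axis at the underside of the ears, 88 mm above the worktop; z up; its tallest part ends 40 mm above the origin, below the bars.
- pot: aluminium pot, 85 mm high, 158 wide, fixed; loop handles at its +y and -y. Origin: centre of its base, on the worktop. Each knob takes about 7 N on a peg (0.22 N m) while loose, until its foot bites after 0 to 1 rad, which the poses do not show; then about 0.5 N more per 0.1 rad, and each added newton on the peg means some 8 N of clamping. A push held at a standstill reads about a quarter less. Knobs stay where they are left.
- honey_jar: honey jar, 60 mm wide, 85 mm tall, standing to the right of the pot; a bystander; origin under its centre.
- timer: round kitchen timer, 64 mm across, 54 mm tall, to the left of the pot; a bystander; origin under its centre.
- espresso_cup: espresso cup, 62 mm across (87 mm with handle), 51 mm tall, to the left behind the pot; a bystander; origin at its foot.

How it is judged:
By the outcome, as a careful person would: the job done as asked, in the order asked, and still so for the second after the job is handed in, with the robot touching nothing.
It also fails if it takes over 72 s, if anything falls off the work surface, if the arm or the gripper's body presses on something with over 40 N, if the wrist force passes 120 N, or if a joint passes its speed limit or range.

## Robot

A 6-joint arm with a two-finger parallel gripper is mounted at the origin on a cart in front of the work surface, level with it; the furniture and walls round the work are solid. World frame = base frame: x ahead of the robot, y to its left, z up, the work surface at z = 0. Lengths are in m, angles in rad, forces in N, time in s.
With the tool pointing down it reaches from about 0.35 to 0.85 m from the base axis. Payload 8.1 kg.
Tool frame: the origin (TCP) lies at the very end of the fingers, on their centre line; the grasp point (between the pads) lies 19 mm behind it; x points along the fingers, y is the direction in which the jaws open and shut, and the axes are right-handed (so a half turn about x gives the same grasp; the last joint's range is limited). The gripper opens to 93 mm and grips with 3 to 60 N. Pads are 15 mm wide; open, the fingers measure 128 mm over their backs; the gripper's body (75 mm by 188 mm) begins 65 mm behind the grasp point.
Start: joints at [-1.388, 0.13, 1.488, -0, 1.523, -0.085], TCP at [0.159, -0.579, 0.219] pointing down, gripper open.
Joint ranges: [-2.96, 2.96], [-0.89, 2.26], [0.02, 2.5], [-1.34, 4.48], [0, 2.73], [-2.66, 2.66]. Speed limits (rad/s): [2.39, 2.39, 2.79, 3.14, 3.14, 3.14].

## Interface

Orientations are given as a rotation vector (axis times angle).
In Python, from plant import * gives the robot as it stands. The module is installed in compiled form; this text tells all that it offers.
- The arm moves only by the tool apply_moves, never from a script. Its argument "series" is a list of rows, each an object with "jaw": the gripper's target within -1 to 1 (shut at 1, half-way at 0, fully open at -1); "linear": the shift along the tool's x, y, z normalised to -1 to 1, where 1 is 0.6 m, a list of three; "roll": the turn about the tool's x normalised to -1 to 1, where 1 is 30 degrees. A call has 1 to 20 rows; each row is the pose to reach, as a shift and turn from the pose measured when the call began, along the tool's axes at that moment; what a row does not reach only later rows make up. A row lasts 1/8 s, in which the tool goes at most 62.5 mm and 10.7 degrees, less where a joint would pass 70% of its speed; a pose out of reach is approached as far as the arm can. A call with a number of a shift or a turn outside -1 to 1 is refused whole. A call with a gripper value outside its range is refused whole. The fingers move at their own pace and stop on an object; "force" is the grip in N (left out, the last holds). Time passes only in rows, so rows that repeat a pose let the fingers close. It gives the time, the measured TCP pose, the force and the opening at its end, in the units of the state.
- read_state(): the state, without advancing time (a new reading comes with each control period).
- read_camera(name): name is "scene" or "top" or "wrist"; returns a dict with "pixels" (480x640x3 uint8, blue, green, red), "intrinsics" (3x3 intrinsics, pixels), "rvec" (rotation vector, rad) and "tvec" (3), from world to camera coordinates, as OpenCV has them; the wrist camera has in their place "tool_from_camera" (4x4, takes a point from camera to tool coordinates, whose origin is the TCP and whose axes are the tool frame's). Camera axes: x right, y down, z forward; pixel columns grow to the right and rows downward; lengths in m; the calibration is good to about 2 mm. A picture is of the moment at which its call begins: read the wrist's pose just before it. There is no depth.
- close_job(): hands the job in, once; it reports no verdict.
The state is a dict: "t": time; "q": joint angles; "dq": joint speeds; "joint_torque": joint torques, N m; "tool_pos": TCP position; "orientation": TCP orientation; "force": force on the tool from outside, world axes, zero at the start; "wrist_torque": the same for the moment, N m; "opening": finger opening in m.
Only numpy, scipy, OpenCV 4.12 (cv2) and the standard library are available. Lean on these libraries where they do the work, as an engineer would, in place of code of your own. Each camera call takes 0.05 s, during which the arm holds its last target. There are 200 camera calls.

## Working session

There is one attempt and no reset: what is moved stays moved. The work goes in short steps, Python scripts to look and compute and a tool call to move; the robot and the scene stay as the last step left them, time stands still between calls to the robot, and variables do not carry over. Pictures are saved under pics/ and viewed, about 8 in all and at most 12, crops included, and the job is handed in when it is done.

Besides the shell and the picture viewer there is one more tool, called after "Request:" by a JSON object that holds its "op" and its "data", one argument or row to a line. apply_moves: Moves the arm, as the interface text tells. Its arguments: {"type":"object","properties":{"series":{"type":"array"},"force":{"type":"number"}},"required":["series"]}

```bash
mkdir -p pics
python3 - <<'E'
from plant import *
import cv2,numpy as np
s=read_state();print(s)
for n in ['top','scene']:
    c=read_camera(n);cv2.imwrite(f'pics/{n}0.png',c['pixels']);np.savez(f'{n}0.npz',**{k:np.array(v) for k,v in c.items()})
    print(n,c['intrinsics'],c['rvec'],c['tvec'])
E
```

```text
{'t': 0.0, 'q': array([-1.38839754e+00,  1.31128509e-01,  1.48924549e+00,  1.52836902e-05,
        1.52296825e+00, -8.53801934e-02]), 'dq': array([-0.00013452, -0.00028549,  0.00080021, -0.00214311,  0.00042537,
        0.0014502 ]), 'joint_torque': array([ 1.65725309e-03, -5.59845471e+01, -4.91753304e+01,  7.67174712e-02,
        3.56603146e-02, -1.69157706e-04]), 'tool_pos': array([ 0.1586942 , -0.57807185,  0.21762549]), 'orientation': array([ 2.07902589,  0.28187793, -2.07917188]), 'force': array([ 0.30335904,  0.22032182, -0.1258056 ]), 'wrist_torque': array([-0.02045917,  0.01843031,  0.02268194]), 'opening': 0.09285541681092248}
top [[510.11691762   0.         320.19303847]
 [  0.         510.11691762 241.4808733 ]
 [  0.           0.           1.        ]] [ 2.17264378 -2.15221747  0.16134768] [0.02529877 0.58678134 1.10522932]
scene [[565.18598998   0.         320.00738106]
 [  0.         565.18598998 243.87318384]
 [  0.           0.           1.        ]] [ 0.80375352 -2.4395616   1.22417146] [0.47209767 0.28287123 0.98017215]
```

View pics/top0.png

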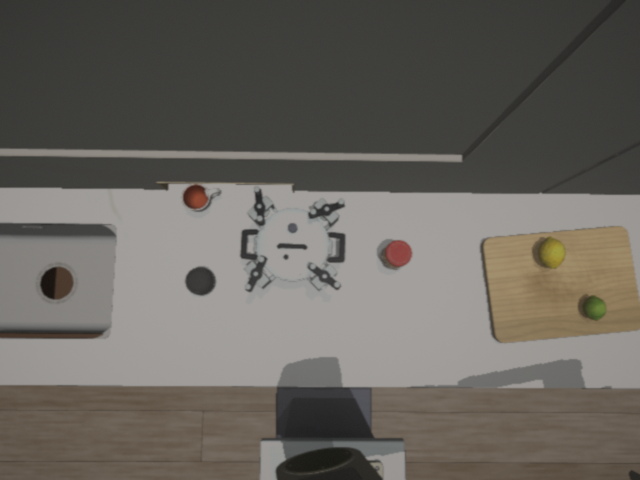

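View pics/scene0.png

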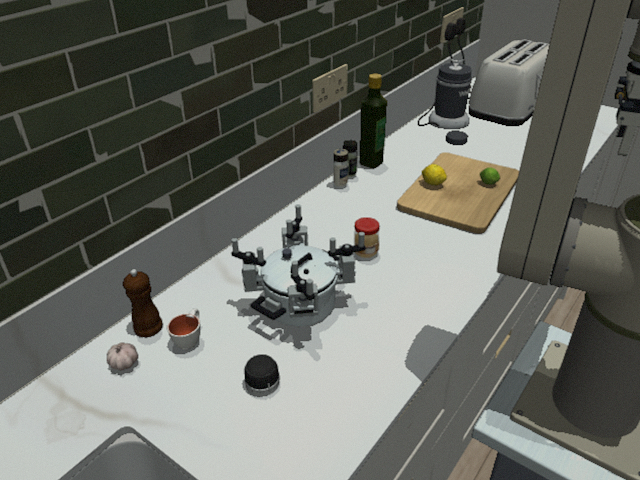

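The top view shows the pot at about (292,245). The knobs are at about (260,207) for 1, (257,273) for 2, (324,276) for 3 and (326,210) for 4. The scene view agrees. Next I'll enlarge the top view and measure the bars.

```bash
cat > h.py <<'E'
import numpy as np,cv2
from scipy.spatial.transform import Rotation as R
def ray(px,K,Rwc,o,z):
    px=np.atleast_2d(px).astype(float)
    d=np.c_[(px-K[[0,1],[2,2]])/K[0,0],np.ones(len(px))]@Rwc.T
    return (o+d*((z-o[2])/d[:,2])[:,None])
def cam(c):
    Rc=cv2.Rodrigues(np.array(c['rvec']))[0]; return np.array(c['intrinsics']),Rc.T,-Rc.T@np.array(c['tvec']).ravel()
E
python3 - <<'E'
from h import *
c=np.load('top0.npz');K,Rw,o=cam(c);im=c['pixels'];print(o)
m=(im.max(2)<45).astype(np.uint8)
roi=np.zeros_like(m);roi[185:300,230:355]=1
n,l,st,ce=cv2.connectedComponentsWithStats(m*roi)
for i in range(1,n):
    if st[i,4]<40: continue
    p=np.argwhere(l==i)[:,::-1]; r=cv2.minAreaRect(p.astype(np.float32)); w=ray(p,K,Rw,o,.138)[:,:2]
    mu=w.mean(0);e,v=np.linalg.eigh(np.cov(w.T));a=v[:,1]
    print(st[i],ce[i].round(1),np.round(ray(r[0],K,Rw,o,.138)[0,:2],4),'mean',mu.round(4),'ang',np.degrees(np.arctan2(a[1],a[0]))%180,'size',np.round(r[1],1))
cv2.imwrite('pics/crop0.png',cv2.resize(im[180:310,225:360],None,fx=5.5,fy=4.6*5.5/5.5*1.0+.0 if 0 else 4.5,interpolation=cv2.INTER_CUBIC))
E
```

```text
[0.43763673 0.05122738 1.17146663]
```

View pics/crop0.png

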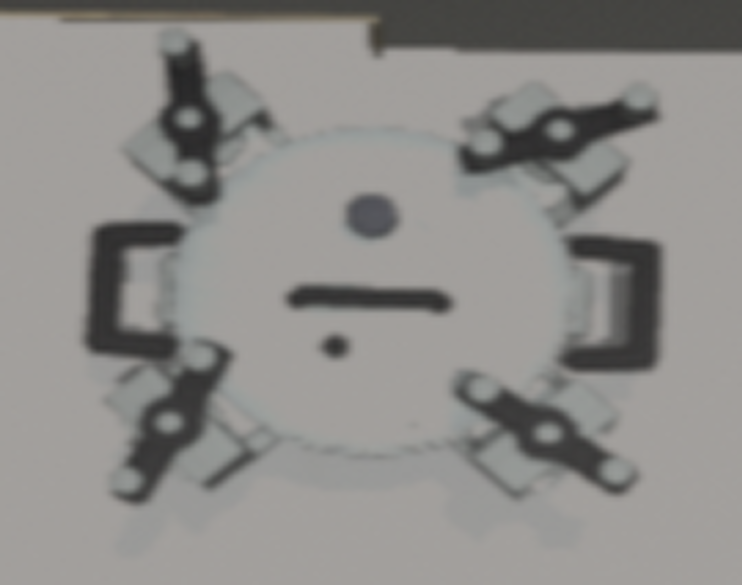

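The crop shows the bright peg tops. Knob 1 has (174,43) and (190,172), knob 2 (204,357) and (128,481), knob 3 (482,388) and (617,471), and knob 4 (640,97) and (487,142).

Run:
```python
from h import *
c=np.load('top0.npz');K,Rw,o=cam(c)
P={1:[(174,43),(190,172)],2:[(204,357),(128,481)],3:[(482,388),(617,471)],4:[(640,97),(487,142)]}
C=[]
for k,v in P.items():
    px=(np.array(v,float)+.5)/[5.5,4.5]-.5+[225,180]
    w=ray(px,K,Rw,o,.168)[:,:2];d=w[0]-w[1];C.append(w.mean(0))
    print(k,w.mean(0).round(4),np.linalg.norm(d).round(4),'ang',np.degrees(np.arctan2(d[1],d[0]))%180)
C=np.array(C);m=C.mean(0);print('pot',m,np.linalg.norm(C-m,axis=1),np.degrees(np.arctan2(*(C-m).T[::-1])))
from plant import *
s=read_state();print(R.from_rotvec(s['orientation']).as_matrix().round(3))
w=read_camera('wrist');print(w['intrinsics'],w['tool_from_camera'])
```

```text
1 [0.6448 0.1588] 0.0587 ang 7.051179193214962
2 [0.5063 0.1611] 0.0602 ang 154.6839022432068
3 [0.5029 0.0242] 0.0604 ang 53.58097242370143
4 [0.641 0.02 ] 0.0595 ang 110.74104514923904
pot [0.57375091 0.09102369] [0.09819234 0.09726505 0.09735763 0.09779135] [  43.65265843  133.90235513 -136.65711071  -46.58888009]
[[-0.     0.265 -0.964]
 [ 0.002 -0.964 -0.265]
 [-1.    -0.002 -0.   ]]
[[401.61670058   0.         315.47543622]
 [  0.         401.61670058 237.06192731]
 [  0.           0.           1.        ]] [[-7.42768503e-04 -2.62897271e-01  9.64823545e-01 -1.66417155e-01]
 [ 9.99999019e-01 -1.34110058e-03  4.04422231e-04 -6.46951620e-04]
 [ 1.18760391e-03  9.64822899e-01  2.62898010e-01 -7.22953516e-02]
 [ 0.00000000e+00  0.00000000e+00  0.00000000e+00  1.00000000e+00]]
```

```bash
cat >> h.py <<'E'
KN={1:(.6447,.1586,7.),2:(.5063,.1615,154.7),3:(.5028,.0234,53.6),4:(.641,.020,110.7)}
def st():
    from plant import read_state
    s=read_state();M=R.from_rotvec(s['orientation']).as_matrix();yaw=np.degrees(np.arctan2(M[1,1],M[0,1]))
    print('t %.2f pos %s yaw %.1f q6 %.1f F %s Tq %s -> N on peg %.2f j6 %.3f open %.4f dq6 %.3f'%(s['t'],s['tool_pos'].round(4),yaw,np.degrees(s['q'][5]),s['force'].round(1),s['wrist_torque'].round(3),s['wrist_torque'][2]/.03,s['joint_torque'][5],s['opening'],s['dq'][5]))
    return s,M,yaw
def plan(x,y,z,yaw_t):
    s,M,yaw=st();d=M.T@(np.array([x,y,z])-s['tool_pos'])
    q1=np.degrees(np.arctan2(y,x))
    for a in (yaw_t-180,yaw_t,yaw_t+180):
        q6=(q1-a+180)%360-180; dr=q6-np.degrees(s['q'][5])
        print('lin',(d/.6).round(3),'-> q6 %.0f'%q6,'roll/30 needed %.3f (incl. q1)'%((yaw-(q1-q6))/30))
E
python3 -c "
from h import *
plan(.6447,.1586,.22,7)"
```

```text
t 0.15 pos [ 0.1587 -0.5782  0.2178] yaw -74.7 q6 -4.9 F [0.6 0.3 0. ] Tq [-0.004 -0.058 -0.056] -> N on peg -1.86 j6 -0.000 open 0.0928 dq6 0.000
lin [-0.002 -0.97  -1.106] -> q6 -173 roll/30 needed -8.722 (incl. q1)
lin [-0.002 -0.97  -1.106] -> q6 7 roll/30 needed -2.722 (incl. q1)
lin [-0.002 -0.97  -1.106] -> q6 -173 roll/30 needed -8.722 (incl. q1)
```

Request:
{"op": "apply_moves", "data": {
  "series": [
    {"jaw": -1, "linear": [0, -0.87, -1], "roll": -1},
    {"jaw": -1, "linear": [0, -0.87, -1], "roll": -1},
    {"jaw": -1, "linear": [0, -0.87, -1], "roll": -1},
    {"jaw": -1, "linear": [0, -0.87, -1], "roll": -1},
    {"jaw": -1, "linear": [0, -0.87, -1], "roll": -1},
    {"jaw": -1, "linear": [0, -0.87, -1], "roll": -1},
    {"jaw": -1, "linear": [0, -0.87, -1], "roll": -1},
    {"jaw": -1, "linear": [0, -0.87, -1], "roll": -1},
    {"jaw": -1, "linear": [0, -0.87, -1], "roll": -1},
    {"jaw": -1, "linear": [0, -0.87, -1], "roll": -1},
    {"jaw": -1, "linear": [0, -0.87, -1], "roll": -1},
    {"jaw": -1, "linear": [0, -0.87, -1], "roll": -1},
    {"jaw": -1, "linear": [0, -0.87, -1], "roll": -1}
  ]
}}

```text
t: 1.78
tool_pos: [0.5999, 0.0865, 0.2181]
orientation: [1.756, 0.737, -1.756]
force: [0.1, -0.3, 0.7]
opening: 0.0932
```

```bash
python3 -c "
from h import *
plan(.6447,.1586,.22,7)"
```

```text
t 1.77 pos [0.5999 0.0865 0.2181] yaw -44.6 q6 47.9 F [ 0.1 -0.3  0.7] Tq [-0.069 -0.036 -0.038] -> N on peg -1.26 j6 -0.772 open 0.0932 dq6 0.490
lin [-0.003 -0.031 -0.138] -> q6 -173 roll/30 needed -7.719 (incl. q1)
lin [-0.003 -0.031 -0.138] -> q6 7 roll/30 needed -1.719 (incl. q1)
lin [-0.003 -0.031 -0.138] -> q6 -173 roll/30 needed -7.719 (incl. q1)
```

Request:
{"op": "apply_moves", "data": {
  "series": [
    {"jaw": -1, "linear": [0, -0.031, -0.138], "roll": -1},
    {"jaw": -1, "linear": [0, -0.031, -0.138], "roll": -1},
    {"jaw": -1, "linear": [0, -0.031, -0.138], "roll": -1},
    {"jaw": -1, "linear": [0, -0.031, -0.138], "roll": -1}
  ]
}}

```text
t: 2.28
tool_pos: [0.6445, 0.1589, 0.2174]
orientation: [1.394, 1.08, -1.395]
force: [-0.2, -0.5, 0.9]
opening: 0.0931
```

Request:
{"op": "apply_moves", "data": {
  "series": [
    {"jaw": -1, "linear": [0, 0, 0], "roll": -0.72},
    {"jaw": -1, "linear": [0, 0, 0], "roll": -0.72},
    {"jaw": -1, "linear": [0, 0, 0], "roll": -0.72},
    {"jaw": -1, "linear": [0, 0, 0], "roll": -0.72}
  ]
}}

```text
t: 2.78
tool_pos: [0.6444, 0.1586, 0.2174]
orientation: [1.123, 1.264, -1.124]
force: [0.2, -0.0, 0.7]
opening: 0.0928
```

Run:
```python
from h import *
plan(.6447,.1586,.143,7)
from plant import *
w=read_camera('wrist');cv2.imwrite('pics/w1.png',w['pixels']);np.savez('w1.npz',**w)
```

```text
t 2.77 pos [0.6444 0.1586 0.2174] yaw 6.6 q6 2.7 F [ 0.2 -0.   0.7] Tq [-0.021 -0.129 -0.041] -> N on peg -1.38 j6 -0.074 open 0.0928 dq6 -0.022
lin [0.124 0.001 0.   ] -> q6 -173 roll/30 needed -6.012 (incl. q1)
lin [0.124 0.001 0.   ] -> q6 7 roll/30 needed -0.012 (incl. q1)
lin [0.124 0.001 0.   ] -> q6 -173 roll/30 needed -6.012 (incl. q1)
```

View pics/w1.png

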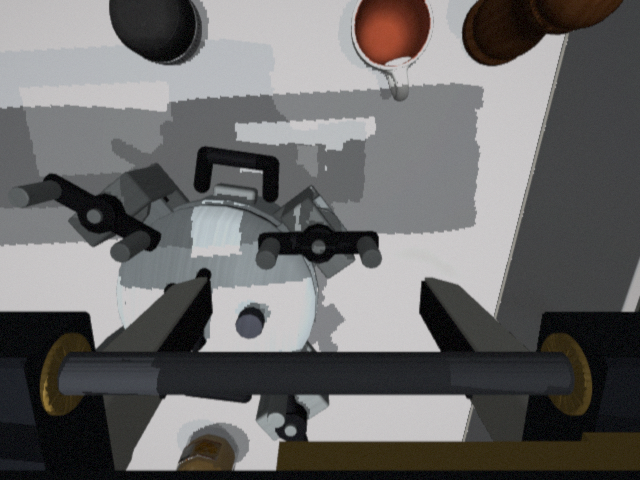

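Knob 1's bar looks level between the fingers, with its pegs at (268,250) and (371,250), so it is aligned. I'll go down, grip and turn.

Request:
{"op": "apply_moves", "data": {
  "force": 30,
  "series": [
    {"jaw": -1, "linear": [0.09, 0, 0], "roll": -0.01},
    {"jaw": -1, "linear": [0.123, 0, 0], "roll": -0.01},
    {"jaw": -1, "linear": [0.123, 0, 0], "roll": -0.01},
    {"jaw": 1, "linear": [0.123, 0, 0], "roll": -0.01},
    {"jaw": 1, "linear": [0.123, 0, 0], "roll": -0.01},
    {"jaw": 1, "linear": [0.123, 0, 0], "roll": -0.01},
    {"jaw": 1, "linear": [0.123, 0, 0], "roll": -0.01}
  ]
}}

```text
t: 3.7
tool_pos: [0.6459, 0.159, 0.1456]
orientation: [1.121, 1.264, -1.116]
force: [3.7, 0.5, 5.3]
opening: 0.0712
```

```bash
python3 -c "
from h import *
st()"
```

```text
t 3.70 pos [0.6459 0.159  0.1456] yaw 7.0 q6 2.3 F [3.7 0.5 5.3] Tq [ 0.081 -0.761  0.009] -> N on peg 0.29 j6 -0.033 open 0.0712 dq6 -0.002
```

Request:
{"op": "apply_moves", "data": {
  "series": [
    {"jaw": 1, "linear": [0, 0, 0], "roll": 0.08},
    {"jaw": 1, "linear": [0, 0, 0], "roll": 0.16},
    {"jaw": 1, "linear": [0, 0, 0], "roll": 0.24},
    {"jaw": 1, "linear": [0, 0, 0], "roll": 0.32}
  ]
}}

```text
t: 4.2
tool_pos: [0.6458, 0.159, 0.1457]
orientation: [1.246, 1.187, -1.241]
force: [0.9, 0.5, 0.3]
opening: 0.0708
```

```bash
python3 -c "
from h import *
st()"
```

```text
t 4.20 pos [0.6458 0.159  0.1457] yaw -2.7 q6 12.0 F [0.9 0.5 0.3] Tq [-0.001 -0.295  0.251] -> N on peg 8.37 j6 -0.483 open 0.0708 dq6 0.332
```

```bash
cat > s.py <<'E'
from h import *
import sys
s,M,yaw=st()
open('log.txt','a').write('%s %.3f %.2f %.4f %.4f\n'%(sys.argv[1],s['t'],yaw,s['wrist_torque'][2],s['joint_torque'][5]))
E
echo "1 4.2 -2.7 .251 -.483">log.txt
```

```text
(no output)
```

Request:
{"op": "apply_moves", "data": {
  "series": [
    {"jaw": 1, "linear": [0, 0, 0], "roll": 0.06},
    {"jaw": 1, "linear": [0, 0, 0], "roll": 0.12}
  ]
}}

```text
t: 4.45
tool_pos: [0.6457, 0.159, 0.1457]
orientation: [1.292, 1.155, -1.288]
force: [1.1, 0.4, -0.2]
opening: 0.0712
```

```bash
python3 s.py 1
```

```text
t 4.45 pos [0.6457 0.159  0.1457] yaw -6.3 q6 15.7 F [ 1.1  0.4 -0.2] Tq [-0.063 -0.387  0.24 ] -> N on peg 8.00 j6 -0.304 open 0.0712 dq6 0.252
```

Request:
{"op": "apply_moves", "data": {
  "series": [
    {"jaw": 1, "linear": [0, 0, 0], "roll": 0.06},
    {"jaw": 1, "linear": [0, 0, 0], "roll": 0.12}
  ]
}}

```text
t: 4.7
tool_pos: [0.6457, 0.159, 0.1457]
orientation: [1.339, 1.121, -1.335]
force: [1.4, 0.9, 0.1]
opening: 0.0712
```

```bash
python3 s.py 1
```

```text
t 4.70 pos [0.6457 0.159  0.1457] yaw -10.1 q6 19.4 F [1.4 0.9 0.1] Tq [-0.025 -0.327  0.201] -> N on peg 6.69 j6 -0.299 open 0.0712 dq6 0.251
```

Request:
{"op": "apply_moves", "data": {
  "series": [
    {"jaw": 1, "linear": [0, 0, 0], "roll": 0.06},
    {"jaw": 1, "linear": [0, 0, 0], "roll": 0.12}
  ]
}}

```text
t: 4.95
tool_pos: [0.6457, 0.159, 0.1457]
orientation: [1.386, 1.086, -1.382]
force: [0.2, -0.2, -0.8]
opening: 0.0714
```

```bash
python3 s.py 1
```

```text
t 4.95 pos [0.6457 0.159  0.1457] yaw -13.8 q6 23.1 F [ 0.2 -0.2 -0.8] Tq [-0.043 -0.332  0.195] -> N on peg 6.50 j6 -0.289 open 0.0714 dq6 0.249
```

Request:
{"op": "apply_moves", "data": {
  "series": [
    {"jaw": 1, "linear": [0, 0, 0], "roll": 0.06},
    {"jaw": 1, "linear": [0, 0, 0], "roll": 0.12},
    {"jaw": 1, "linear": [0, 0, 0], "roll": 0.18}
  ]
}}

```text
t: 5.32
tool_pos: [0.6456, 0.159, 0.1457]
orientation: [1.455, 1.031, -1.451]
force: [0.2, 0.3, -0.2]
opening: 0.071
```

```bash
python3 s.py 1
```

```text
t 5.33 pos [0.6456 0.159  0.1457] yaw -19.3 q6 28.6 F [ 0.2  0.3 -0.2] Tq [-0.04  -0.15   0.212] -> N on peg 7.05 j6 -0.305 open 0.0710 dq6 0.251
```

Request:
{"op": "apply_moves", "data": {
  "series": [
    {"jaw": 1, "linear": [0, 0, 0], "roll": 0.06},
    {"jaw": 1, "linear": [0, 0, 0], "roll": 0.12},
    {"jaw": 1, "linear": [0, 0, 0], "roll": 0.18}
  ]
}}

```text
t: 5.7
tool_pos: [0.6455, 0.1591, 0.1457]
orientation: [1.523, 0.973, -1.519]
force: [0.0, -0.2, 0.3]
opening: 0.0713
```

```bash
python3 s.py 1
```

```text
t 5.70 pos [0.6455 0.1591 0.1457] yaw -24.8 q6 34.2 F [ 0.  -0.2  0.3] Tq [-0.052 -0.132  0.265] -> N on peg 8.85 j6 -0.295 open 0.0713 dq6 0.249
```

Request:
{"op": "apply_moves", "data": {
  "series": [
    {"jaw": 1, "linear": [0, 0, 0], "roll": 0.06},
    {"jaw": 1, "linear": [0, 0, 0], "roll": 0.12},
    {"jaw": 1, "linear": [0, 0, 0], "roll": 0.18}
  ]
}}

```text
t: 6.08
tool_pos: [0.6454, 0.1591, 0.1457]
orientation: [1.589, 0.912, -1.586]
force: [-0.2, 0.6, 0.7]
opening: 0.071
```

```bash
python3 s.py 1
```

```text
t 6.08 pos [0.6454 0.1591 0.1457] yaw -30.3 q6 39.7 F [-0.2  0.6  0.7] Tq [ 0.004 -0.083  0.228] -> N on peg 7.60 j6 -0.280 open 0.0710 dq6 0.249
```

Request:
{"op": "apply_moves", "data": {
  "series": [
    {"jaw": 1, "linear": [0, 0, 0], "roll": 0.06},
    {"jaw": 1, "linear": [0, 0, 0], "roll": 0.12},
    {"jaw": 1, "linear": [0, 0, 0], "roll": 0.18}
  ]
}}

```text
t: 6.45
tool_pos: [0.6454, 0.1591, 0.1457]
orientation: [1.655, 0.847, -1.652]
force: [-1.4, 0.5, 1.3]
opening: 0.0713
```

```bash
python3 s.py 1
```

```text
t 6.45 pos [0.6454 0.1591 0.1457] yaw -35.8 q6 45.2 F [-1.4  0.5  1.3] Tq [-0.008 -0.053  0.273] -> N on peg 9.10 j6 -0.264 open 0.0713 dq6 0.249
```

Request:
{"op": "apply_moves", "data": {
  "series": [
    {"jaw": 1, "linear": [0, 0, 0], "roll": 0.06},
    {"jaw": 1, "linear": [0, 0, 0], "roll": 0.12},
    {"jaw": 1, "linear": [0, 0, 0], "roll": 0.18}
  ]
}}

```text
t: 6.82
tool_pos: [0.6453, 0.1592, 0.1456]
orientation: [1.72, 0.778, -1.717]
force: [-0.6, 1.2, 1.2]
opening: 0.071
```

```bash
python3 s.py 1
```

```text
t 6.83 pos [0.6453 0.1592 0.1456] yaw -41.4 q6 50.7 F [-0.6  1.2  1.2] Tq [-0.029  0.017  0.306] -> N on peg 10.20 j6 -0.248 open 0.0710 dq6 0.250
```

Request:
{"op": "apply_moves", "data": {
  "series": [
    {"jaw": 1, "linear": [0, 0, 0], "roll": 0.06},
    {"jaw": 1, "linear": [0, 0, 0], "roll": 0.12},
    {"jaw": 1, "linear": [0, 0, 0], "roll": 0.18}
  ]
}}

```text
t: 7.2
tool_pos: [0.6453, 0.1592, 0.1457]
orientation: [1.783, 0.706, -1.78]
force: [-1.6, 1.6, 0.5]
opening: 0.0711
```

```bash
python3 s.py 1
```

```text
t 7.20 pos [0.6453 0.1592 0.1457] yaw -46.9 q6 56.2 F [-1.6  1.6  0.5] Tq [0.036 0.052 0.267] -> N on peg 8.91 j6 -0.230 open 0.0711 dq6 0.251
```

Request:
{"op": "apply_moves", "data": {
  "series": [
    {"jaw": -1, "linear": [0, 0, 0], "roll": 0},
    {"jaw": -1, "linear": [0, 0, 0], "roll": 0},
    {"jaw": -1, "linear": [-0.1, 0, 0], "roll": 0},
    {"jaw": -1, "linear": [-0.122, 0.003, 0.05], "roll": 0},
    {"jaw": -1, "linear": [-0.122, 0.003, 0.328], "roll": -1},
    {"jaw": -1, "linear": [-0.122, 0.003, 0.328], "roll": -1},
    {"jaw": -1, "linear": [-0.122, 0.003, 0.328], "roll": -1},
    {"jaw": -1, "linear": [-0.122, 0.003, 0.328], "roll": -1},
    {"jaw": -1, "linear": [-0.122, 0.003, 0.328], "roll": -1}
  ]
}}

```text
t: 8.32
tool_pos: [0.5034, 0.0233, 0.2189]
orientation: [1.427, 1.055, -1.422]
force: [-0.4, -0.5, -0.1]
opening: 0.0931
```

Request:
{"op": "apply_moves", "data": {
  "series": [
    {"jaw": -1, "linear": [0, 0, 0], "roll": -1},
    {"jaw": -1, "linear": [0, 0, 0], "roll": -1},
    {"jaw": -1, "linear": [0, 0, 0], "roll": -1}
  ]
}}

```text
t: 8.7
tool_pos: [0.5043, 0.0243, 0.2188]
orientation: [1.039, 1.31, -1.034]
force: [-0.4, -0.3, -0.1]
opening: 0.0931
```

Request:
{"op": "apply_moves", "data": {
  "series": [
    {"jaw": -1, "linear": [0, 0, 0], "roll": -1},
    {"jaw": -1, "linear": [0, 0, 0], "roll": -1},
    {"jaw": -1, "linear": [0, 0, 0], "roll": -1}
  ]
}}

```text
t: 9.07
tool_pos: [0.5052, 0.0253, 0.2187]
orientation: [0.635, 1.476, -0.63]
force: [0.2, -0.6, -0.2]
opening: 0.0926
```

```bash
python3 -c "
from h import *
plan(.5028,.0234,.1445,53.6)"
```

```text
t 9.07 pos [0.5052 0.0253 0.2187] yaw 43.6 q6 -46.7 F [ 0.2 -0.6 -0.2] Tq [-0.005 -0.152  0.03 ] -> N on peg 1.00 j6 2.285 open 0.0926 dq6 -1.208
lin [ 0.124 -0.006 -0.   ] -> q6 129 roll/30 needed 5.667 (incl. q1)
lin [ 0.124 -0.006 -0.   ] -> q6 -51 roll/30 needed -0.333 (incl. q1)
lin [ 0.124 -0.006 -0.   ] -> q6 129 roll/30 needed 5.667 (incl. q1)
```

Request:
{"op": "apply_moves", "data": {
  "series": [
    {"jaw": -1, "linear": [0, -0.006, 0], "roll": -0.333},
    {"jaw": -1, "linear": [0.09, -0.006, 0], "roll": -0.333},
    {"jaw": -1, "linear": [0.123, -0.006, 0], "roll": -0.333},
    {"jaw": -1, "linear": [0.123, -0.006, 0], "roll": -0.333},
    {"jaw": 1, "linear": [0.123, -0.006, 0], "roll": -0.333},
    {"jaw": 1, "linear": [0.123, -0.006, 0], "roll": -0.333},
    {"jaw": 1, "linear": [0.123, -0.006, 0], "roll": -0.333},
    {"jaw": 1, "linear": [0.123, -0.006, 0], "roll": -0.333}
  ]
}}

```text
t: 10.07
tool_pos: [0.5046, 0.0241, 0.1465]
orientation: [0.502, 1.508, -0.492]
force: [4.7, 5.6, -0.8]
opening: 0.0711
```

```bash
python3 -c "
from h import *
st()"
```

```text
t 10.07 pos [0.5046 0.0241 0.1465] yaw 53.6 q6 -57.0 F [ 4.7  5.6 -0.8] Tq [ 0.863 -0.992 -0.065] -> N on peg -2.18 j6 -0.049 open 0.0711 dq6 -0.001
```

Request:
{"op": "apply_moves", "data": {
  "series": [
    {"jaw": 1, "linear": [0, 0, 0], "roll": 0.06},
    {"jaw": 1, "linear": [0, 0, 0], "roll": 0.12},
    {"jaw": 1, "linear": [0, 0, 0], "roll": 0.18}
  ]
}}

```text
t: 10.45
tool_pos: [0.5046, 0.0241, 0.1465]
orientation: [0.577, 1.489, -0.567]
force: [0.7, 0.4, -4.2]
opening: 0.0714
```

```bash
python3 s.py 3
```

```text
t 10.45 pos [0.5046 0.0241 0.1465] yaw 48.1 q6 -51.4 F [ 0.7  0.4 -4.2] Tq [-0.102 -0.208  0.137] -> N on peg 4.57 j6 -0.311 open 0.0714 dq6 0.248
```

Request:
{"op": "apply_moves", "data": {
  "series": [
    {"jaw": 1, "linear": [0, 0, 0], "roll": 0.06},
    {"jaw": 1, "linear": [0, 0, 0], "roll": 0.12},
    {"jaw": 1, "linear": [0, 0, 0], "roll": 0.18}
  ]
}}

```text
t: 10.82
tool_pos: [0.5045, 0.024, 0.1466]
orientation: [0.652, 1.468, -0.641]
force: [0.2, -0.2, -2.5]
opening: 0.071
```

```bash
python3 s.py 3
```

```text
t 10.82 pos [0.5045 0.024  0.1466] yaw 42.6 q6 -45.9 F [ 0.2 -0.2 -2.5] Tq [-0.221 -0.094  0.208] -> N on peg 6.95 j6 -0.305 open 0.0710 dq6 0.251
```

Request:
{"op": "apply_moves", "data": {
  "series": [
    {"jaw": 1, "linear": [0, 0, 0], "roll": 0.06},
    {"jaw": 1, "linear": [0, 0, 0], "roll": 0.12},
    {"jaw": 1, "linear": [0, 0, 0], "roll": 0.18}
  ]
}}

```text
t: 11.2
tool_pos: [0.5044, 0.0239, 0.1465]
orientation: [0.726, 1.444, -0.715]
force: [-1.1, -0.5, -3.3]
opening: 0.071
```

```bash
python3 s.py 3
```

```text
t 11.20 pos [0.5044 0.0239 0.1465] yaw 37.0 q6 -40.4 F [-1.1 -0.5 -3.3] Tq [-0.207  0.053  0.216] -> N on peg 7.21 j6 -0.304 open 0.0710 dq6 0.250
```

Request:
{"op": "apply_moves", "data": {
  "series": [
    {"jaw": 1, "linear": [0, 0, 0], "roll": 0.06},
    {"jaw": 1, "linear": [0, 0, 0], "roll": 0.12},
    {"jaw": 1, "linear": [0, 0, 0], "roll": 0.18}
  ]
}}

```text
t: 11.58
tool_pos: [0.5043, 0.0239, 0.1466]
orientation: [0.8, 1.417, -0.789]
force: [-0.8, -0.3, -4.1]
opening: 0.0713
```

```bash
python3 s.py 3
```

```text
t 11.57 pos [0.5043 0.0239 0.1466] yaw 31.5 q6 -34.9 F [-0.8 -0.3 -4.1] Tq [-0.311  0.159  0.205] -> N on peg 6.84 j6 -0.303 open 0.0713 dq6 0.250
```

Request:
{"op": "apply_moves", "data": {
  "series": [
    {"jaw": 1, "linear": [0, 0, 0], "roll": 0.06},
    {"jaw": 1, "linear": [0, 0, 0], "roll": 0.12},
    {"jaw": 1, "linear": [0, 0, 0], "roll": 0.18}
  ]
}}

```text
t: 11.95
tool_pos: [0.5042, 0.0238, 0.1465]
orientation: [0.874, 1.388, -0.863]
force: [-2.0, -0.6, -2.0]
opening: 0.071
```

```bash
python3 s.py 3
```

```text
t 11.95 pos [0.5042 0.0238 0.1465] yaw 26.0 q6 -29.4 F [-2.  -0.6 -2. ] Tq [-0.299  0.278  0.142] -> N on peg 4.73 j6 -0.294 open 0.0710 dq6 0.249
```

Request:
{"op": "apply_moves", "data": {
  "series": [
    {"jaw": 1, "linear": [0, 0, 0], "roll": 0.06},
    {"jaw": 1, "linear": [0, 0, 0], "roll": 0.12},
    {"jaw": 1, "linear": [0, 0, 0], "roll": 0.18}
  ]
}}

```text
t: 12.32
tool_pos: [0.5041, 0.0237, 0.1465]
orientation: [0.947, 1.355, -0.936]
force: [-1.4, -1.1, -1.9]
opening: 0.0712
```

```bash
python3 s.py 3
```

```text
t 12.32 pos [0.5041 0.0237 0.1465] yaw 20.5 q6 -23.8 F [-1.4 -1.1 -1.9] Tq [-0.299  0.416  0.247] -> N on peg 8.24 j6 -0.279 open 0.0712 dq6 0.251
```

Request:
{"op": "apply_moves", "data": {
  "series": [
    {"jaw": 1, "linear": [0, 0, 0], "roll": 0.06},
    {"jaw": 1, "linear": [0, 0, 0], "roll": 0.12},
    {"jaw": 1, "linear": [0, 0, 0], "roll": 0.18}
  ]
}}

```text
t: 12.7
tool_pos: [0.504, 0.0237, 0.1465]
orientation: [1.02, 1.32, -1.009]
force: [-3.5, -1.3, -1.1]
opening: 0.0715
```

```bash
python3 s.py 3
```

```text
t 12.70 pos [0.504  0.0237 0.1465] yaw 15.0 q6 -18.3 F [-3.5 -1.3 -1.1] Tq [-0.393  0.567  0.316] -> N on peg 10.55 j6 -0.262 open 0.0715 dq6 0.252
```

Request:
{"op": "apply_moves", "data": {
  "series": [
    {"jaw": 1, "linear": [0, 0, 0], "roll": 0.06},
    {"jaw": 1, "linear": [0, 0, 0], "roll": 0.12},
    {"jaw": 1, "linear": [0, 0, 0], "roll": 0.18}
  ]
}}

```text
t: 13.08
tool_pos: [0.5039, 0.0237, 0.1465]
orientation: [1.092, 1.281, -1.082]
force: [-3.3, -0.9, -0.6]
opening: 0.0711
```

```bash
python3 s.py 3
```

```text
t 13.07 pos [0.5039 0.0237 0.1465] yaw 9.4 q6 -12.8 F [-3.3 -0.9 -0.6] Tq [-0.333  0.713  0.319] -> N on peg 10.65 j6 -0.245 open 0.0711 dq6 0.249
```

Request:
{"op": "apply_moves", "data": {
  "series": [
    {"jaw": -1, "linear": [0, 0, 0], "roll": 0},
    {"jaw": -1, "linear": [0, 0, 0], "roll": 0},
    {"jaw": -1, "linear": [-0.1, 0, 0], "roll": 0},
    {"jaw": -1, "linear": [-0.122, 0.01, -0.05], "roll": 0},
    {"jaw": -1, "linear": [-0.122, 0.043, -0.227], "roll": 1},
    {"jaw": -1, "linear": [-0.122, 0.043, -0.227], "roll": 1},
    {"jaw": -1, "linear": [-0.122, 0.043, -0.227], "roll": 1},
    {"jaw": -1, "linear": [-0.122, 0.043, -0.227], "roll": 1}
  ]
}}

```text
t: 14.08
tool_pos: [0.5068, 0.1628, 0.2205]
orientation: [1.473, 1.019, -1.46]
force: [-0.5, -0.4, -0.5]
opening: 0.0929
```

```bash
python3 -c "
from h import *
plan(.5070,.162,.1445,154.7)"
```

```text
t 14.07 pos [0.5068 0.1628 0.2205] yaw -20.4 q6 32.6 F [-0.5 -0.4 -0.5] Tq [-0.087 -0.038  0.024] -> N on peg 0.80 j6 2.177 open 0.0929 dq6 -0.109
lin [0.127 0.    0.002] -> q6 43 roll/30 needed 0.163 (incl. q1)
lin [0.127 0.    0.002] -> q6 -137 roll/30 needed -5.837 (incl. q1)
lin [0.127 0.    0.002] -> q6 43 roll/30 needed 0.163 (incl. q1)
```

Request:
{"op": "apply_moves", "data": {
  "series": [
    {"jaw": -1, "linear": [0.06, 0, 0.002], "roll": 0.163},
    {"jaw": -1, "linear": [0.125, 0, 0.002], "roll": 0.163},
    {"jaw": -1, "linear": [0.125, 0, 0.002], "roll": 0.163},
    {"jaw": 1, "linear": [0.125, 0, 0.002], "roll": 0.163},
    {"jaw": 1, "linear": [0.125, 0, 0.002], "roll": 0.163},
    {"jaw": 1, "linear": [0.125, 0, 0.002], "roll": 0.163},
    {"jaw": 1, "linear": [0.125, 0, 0.002], "roll": 0.163}
  ]
}}

```text
t: 14.95
tool_pos: [0.507, 0.1627, 0.1474]
orientation: [1.534, 0.969, -1.519]
force: [-4.5, 1.4, 6.2]
opening: 0.0716
```

```bash
python3 -c "
from h import *
st()"
```

```text
t 14.95 pos [0.507  0.1627 0.1474] yaw -25.2 q6 37.3 F [-4.5  1.4  6.2] Tq [0.349 1.071 0.026] -> N on peg 0.86 j6 -0.049 open 0.0716 dq6 0.000
```

Request:
{"op": "apply_moves", "data": {
  "series": [
    {"jaw": 1, "linear": [0, 0, 0], "roll": 0.06},
    {"jaw": 1, "linear": [0, 0, 0], "roll": 0.12},
    {"jaw": 1, "linear": [0, 0, 0], "roll": 0.18}
  ]
}}

```text
t: 15.32
tool_pos: [0.5068, 0.1628, 0.1475]
orientation: [1.601, 0.907, -1.586]
force: [-1.9, -0.5, -0.9]
opening: 0.0714
```

```bash
python3 s.py 2
```

```text
t 15.32 pos [0.5068 0.1628 0.1475] yaw -30.8 q6 42.8 F [-1.9 -0.5 -0.9] Tq [0.155 0.484 0.173] -> N on peg 5.76 j6 -0.314 open 0.0714 dq6 0.250
```

Request:
{"op": "apply_moves", "data": {
  "series": [
    {"jaw": 1, "linear": [0, 0, 0], "roll": 0.06},
    {"jaw": 1, "linear": [0, 0, 0], "roll": 0.12},
    {"jaw": 1, "linear": [0, 0, 0], "roll": 0.18}
  ]
}}

```text
t: 15.7
tool_pos: [0.5068, 0.1628, 0.1475]
orientation: [1.666, 0.842, -1.652]
force: [-1.9, 0.6, -2.1]
opening: 0.0713
```

```bash
python3 s.py 2
```

```text
t 15.70 pos [0.5068 0.1628 0.1475] yaw -36.3 q6 48.3 F [-1.9  0.6 -2.1] Tq [0.205 0.443 0.231] -> N on peg 7.70 j6 -0.305 open 0.0713 dq6 0.249
```

Request:
{"op": "apply_moves", "data": {
  "series": [
    {"jaw": 1, "linear": [0, 0, 0], "roll": 0.06},
    {"jaw": 1, "linear": [0, 0, 0], "roll": 0.12},
    {"jaw": 1, "linear": [0, 0, 0], "roll": 0.18}
  ]
}}

```text
t: 16.08
tool_pos: [0.5067, 0.1629, 0.1474]
orientation: [1.731, 0.774, -1.717]
force: [-2.2, 0.4, -1.7]
opening: 0.0711
```

```bash
python3 s.py 2
```

```text
t 16.07 pos [0.5067 0.1629 0.1474] yaw -41.8 q6 53.9 F [-2.2  0.4 -1.7] Tq [0.237 0.488 0.244] -> N on peg 8.15 j6 -0.304 open 0.0711 dq6 0.250
```

Still loose: j6 is steady at -0.304. I'll continue.

Request:
{"op": "apply_moves", "data": {
  "series": [
    {"jaw": 1, "linear": [0, 0, 0], "roll": 0.06},
    {"jaw": 1, "linear": [0, 0, 0], "roll": 0.12},
    {"jaw": 1, "linear": [0, 0, 0], "roll": 0.18}
  ]
}}

```text
t: 16.45
tool_pos: [0.5067, 0.1629, 0.1475]
orientation: [1.795, 0.702, -1.78]
force: [-1.8, 1.6, -1.6]
opening: 0.0713
```

```bash
python3 s.py 2
```

```text
t 16.45 pos [0.5067 0.1629 0.1475] yaw -47.3 q6 59.4 F [-1.8  1.6 -1.6] Tq [0.206 0.481 0.269] -> N on peg 8.98 j6 -0.303 open 0.0713 dq6 0.248
```

Request:
{"op": "apply_moves", "data": {
  "series": [
    {"jaw": 1, "linear": [0, 0, 0], "roll": 0.06},
    {"jaw": 1, "linear": [0, 0, 0], "roll": 0.12},
    {"jaw": 1, "linear": [0, 0, 0], "roll": 0.18}
  ]
}}

```text
t: 16.82
tool_pos: [0.5066, 0.163, 0.1474]
orientation: [1.857, 0.626, -1.843]
force: [-2.9, 1.0, -0.8]
opening: 0.0716
```

```bash
python3 s.py 2
```

```text
t 16.82 pos [0.5066 0.163  0.1474] yaw -52.8 q6 64.9 F [-2.9  1.  -0.8] Tq [0.238 0.521 0.225] -> N on peg 7.50 j6 -0.303 open 0.0716 dq6 0.249
```

Request:
{"op": "apply_moves", "data": {
  "series": [
    {"jaw": 1, "linear": [0, 0, 0], "roll": 0.06},
    {"jaw": 1, "linear": [0, 0, 0], "roll": 0.12},
    {"jaw": 1, "linear": [0, 0, 0], "roll": 0.18}
  ]
}}

```text
t: 17.2
tool_pos: [0.5066, 0.163, 0.1475]
orientation: [1.917, 0.546, -1.904]
force: [-2.6, 1.9, -1.5]
opening: 0.0711
```

```bash
python3 s.py 2
```

```text
t 17.20 pos [0.5066 0.163  0.1475] yaw -58.3 q6 70.4 F [-2.6  1.9 -1.5] Tq [0.282 0.508 0.183] -> N on peg 6.09 j6 -0.302 open 0.0711 dq6 0.249
```

Request:
{"op": "apply_moves", "data": {
  "series": [
    {"jaw": 1, "linear": [0, 0, 0], "roll": 0.06},
    {"jaw": 1, "linear": [0, 0, 0], "roll": 0.12},
    {"jaw": 1, "linear": [0, 0, 0], "roll": 0.18}
  ]
}}

```text
t: 17.58
tool_pos: [0.5065, 0.1631, 0.1475]
orientation: [1.977, 0.462, -1.963]
force: [-3.9, 1.8, -1.9]
opening: 0.0713
```

```bash
python3 s.py 2
```

```text
t 17.57 pos [0.5065 0.1631 0.1475] yaw -63.9 q6 75.9 F [-3.9  1.8 -1.9] Tq [0.359 0.57  0.227] -> N on peg 7.57 j6 -0.302 open 0.0713 dq6 0.247
```

Request:
{"op": "apply_moves", "data": {
  "series": [
    {"jaw": 1, "linear": [0, 0, 0], "roll": 0.06},
    {"jaw": 1, "linear": [0, 0, 0], "roll": 0.12},
    {"jaw": 1, "linear": [0, 0, 0], "roll": 0.18}
  ]
}}

```text
t: 17.95
tool_pos: [0.5065, 0.1632, 0.1475]
orientation: [2.034, 0.374, -2.021]
force: [-3.7, 2.6, -1.8]
opening: 0.0714
```

```bash
python3 s.py 2
```

```text
t 17.95 pos [0.5065 0.1632 0.1475] yaw -69.4 q6 81.5 F [-3.7  2.6 -1.8] Tq [0.354 0.591 0.242] -> N on peg 8.06 j6 -0.301 open 0.0714 dq6 0.250
```

Request:
{"op": "apply_moves", "data": {
  "series": [
    {"jaw": 1, "linear": [0, 0, 0], "roll": 0.06},
    {"jaw": 1, "linear": [0, 0, 0], "roll": 0.12},
    {"jaw": 1, "linear": [0, 0, 0], "roll": 0.18}
  ]
}}

```text
t: 18.32
tool_pos: [0.5065, 0.1633, 0.1474]
orientation: [2.09, 0.282, -2.077]
force: [-2.9, 3.6, -2.1]
opening: 0.0713
```

```bash
python3 s.py 2
```

```text
t 18.32 pos [0.5065 0.1633 0.1474] yaw -74.9 q6 87.0 F [-2.9  3.6 -2.1] Tq [0.399 0.555 0.256] -> N on peg 8.55 j6 -0.291 open 0.0713 dq6 0.250
```

Request:
{"op": "apply_moves", "data": {
  "series": [
    {"jaw": 1, "linear": [0, 0, 0], "roll": 0.06},
    {"jaw": 1, "linear": [0, 0, 0], "roll": 0.12},
    {"jaw": 1, "linear": [0, 0, 0], "roll": 0.18}
  ]
}}

```text
t: 18.7
tool_pos: [0.5065, 0.1634, 0.1475]
orientation: [2.143, 0.186, -2.13]
force: [-3.5, 4.5, -1.3]
opening: 0.0714
```

```bash
python3 s.py 2
```

```text
t 18.70 pos [0.5065 0.1634 0.1475] yaw -80.4 q6 92.5 F [-3.5  4.5 -1.3] Tq [0.458 0.598 0.254] -> N on peg 8.47 j6 -0.277 open 0.0714 dq6 0.247
```

Request:
{"op": "apply_moves", "data": {
  "series": [
    {"jaw": 1, "linear": [0, 0, 0], "roll": 0.06},
    {"jaw": 1, "linear": [0, 0, 0], "roll": 0.12},
    {"jaw": 1, "linear": [0, 0, 0], "roll": 0.18}
  ]
}}

```text
t: 19.08
tool_pos: [0.5064, 0.1634, 0.1475]
orientation: [2.194, 0.085, -2.182]
force: [-4.3, 3.6, -1.9]
opening: 0.071
```

```bash
python3 s.py 2
```

```text
t 19.07 pos [0.5064 0.1634 0.1475] yaw -85.9 q6 98.0 F [-4.3  3.6 -1.9] Tq [0.39  0.626 0.29 ] -> N on peg 9.65 j6 -0.262 open 0.0710 dq6 0.249
```

Request:
{"op": "apply_moves", "data": {
  "series": [
    {"jaw": 1, "linear": [0, 0, 0], "roll": 0.06},
    {"jaw": 1, "linear": [0, 0, 0], "roll": 0.12},
    {"jaw": 1, "linear": [0, 0, 0], "roll": 0.18}
  ]
}}

```text
t: 19.45
tool_pos: [0.5064, 0.1635, 0.1475]
orientation: [-2.211, 0.02, 2.2]
force: [-3.7, 3.8, -2.2]
opening: 0.071
```

```bash
python3 s.py 2
```

```text
t 19.45 pos [0.5064 0.1635 0.1475] yaw -91.4 q6 103.5 F [-3.7  3.8 -2.2] Tq [0.405 0.596 0.274] -> N on peg 9.14 j6 -0.246 open 0.0710 dq6 0.248
```

Request:
{"op": "apply_moves", "data": {
  "series": [
    {"jaw": -1, "linear": [0, 0, 0], "roll": 0},
    {"jaw": -1, "linear": [0, 0, 0], "roll": 0},
    {"jaw": -1, "linear": [-0.1, 0, 0], "roll": 0},
    {"jaw": -1, "linear": [-0.122, 0.03, -0.03], "roll": 0},
    {"jaw": -1, "linear": [-0.122, 0.233, -0.232], "roll": -0.737},
    {"jaw": -1, "linear": [-0.122, 0.233, -0.232], "roll": -0.737},
    {"jaw": -1, "linear": [-0.122, 0.233, -0.232], "roll": -0.737},
    {"jaw": -1, "linear": [-0.122, 0.233, -0.232], "roll": -0.737},
    {"jaw": -1, "linear": [-0.122, 0.233, -0.232], "roll": -0.737}
  ]
}}

```text
t: 20.58
tool_pos: [0.6416, 0.0197, 0.2204]
orientation: [2.034, 0.375, -2.021]
force: [0.0, -0.3, 1.1]
opening: 0.0931
```

```bash
python3 -c "
from h import *
plan(.642,.0205,.1445,110.7)"
```

```text
t 20.57 pos [0.6416 0.0197 0.2204] yaw -69.4 q6 66.3 F [ 0.  -0.3  1.1] Tq [-0.003 -0.031 -0.   ] -> N on peg -0.01 j6 -0.044 open 0.0931 dq6 -0.001
lin [ 0.126 -0.    -0.   ] -> q6 71 roll/30 needed -0.003 (incl. q1)
lin [ 0.126 -0.    -0.   ] -> q6 -109 roll/30 needed -6.003 (incl. q1)
lin [ 0.126 -0.    -0.   ] -> q6 71 roll/30 needed -0.003 (incl. q1)
```

Request:
{"op": "apply_moves", "data": {
  "series": [
    {"jaw": -1, "linear": [0.09, 0, 0], "roll": 0},
    {"jaw": -1, "linear": [0.125, 0, 0], "roll": 0},
    {"jaw": -1, "linear": [0.125, 0, 0], "roll": 0},
    {"jaw": 1, "linear": [0.125, 0, 0], "roll": 0},
    {"jaw": 1, "linear": [0.125, 0, 0], "roll": 0},
    {"jaw": 1, "linear": [0.125, 0, 0], "roll": 0},
    {"jaw": 1, "linear": [0.125, 0, 0], "roll": 0}
  ]
}}

```text
t: 21.45
tool_pos: [0.6427, 0.0214, 0.1474]
orientation: [2.037, 0.377, -2.019]
force: [-2.0, 3.8, 4.5]
opening: 0.0712
```

Request:
{"op": "apply_moves", "data": {
  "series": [
    {"jaw": 1, "linear": [0, 0, 0], "roll": 0.06},
    {"jaw": 1, "linear": [0, 0, 0], "roll": 0.12},
    {"jaw": 1, "linear": [0, 0, 0], "roll": 0.18}
  ]
}}

```text
t: 21.82
tool_pos: [0.6427, 0.0214, 0.1475]
orientation: [2.093, 0.284, -2.075]
force: [-0.0, 1.2, -1.4]
opening: 0.0713
```

```bash
python3 s.py 4
```

```text
t 21.82 pos [0.6427 0.0214 0.1475] yaw -74.9 q6 71.8 F [-0.   1.2 -1.4] Tq [0.222 0.13  0.209] -> N on peg 6.96 j6 -0.308 open 0.0713 dq6 0.250
```

Request:
{"op": "apply_moves", "data": {
  "series": [
    {"jaw": 1, "linear": [0, 0, 0], "roll": 0.06},
    {"jaw": 1, "linear": [0, 0, 0], "roll": 0.12},
    {"jaw": 1, "linear": [0, 0, 0], "roll": 0.18}
  ]
}}

```text
t: 22.2
tool_pos: [0.6428, 0.0214, 0.1475]
orientation: [2.146, 0.188, -2.129]
force: [-0.4, 0.6, -1.5]
opening: 0.0709
```

```bash
python3 s.py 4
```

```text
t 22.20 pos [0.6428 0.0214 0.1475] yaw -80.4 q6 77.4 F [-0.4  0.6 -1.5] Tq [0.176 0.026 0.238] -> N on peg 7.93 j6 -0.293 open 0.0709 dq6 0.251
```

Request:
{"op": "apply_moves", "data": {
  "series": [
    {"jaw": 1, "linear": [0, 0, 0], "roll": 0.06},
    {"jaw": 1, "linear": [0, 0, 0], "roll": 0.12},
    {"jaw": 1, "linear": [0, 0, 0], "roll": 0.18}
  ]
}}

```text
t: 22.58
tool_pos: [0.6427, 0.0213, 0.1475]
orientation: [2.198, 0.087, -2.181]
force: [0.4, 0.4, -1.8]
opening: 0.0714
```

```bash
python3 s.py 4
```

```text
t 22.57 pos [0.6427 0.0213 0.1475] yaw -85.9 q6 82.9 F [ 0.4  0.4 -1.8] Tq [0.064 0.063 0.293] -> N on peg 9.77 j6 -0.279 open 0.0714 dq6 0.249
```

Request:
{"op": "apply_moves", "data": {
  "series": [
    {"jaw": 1, "linear": [0, 0, 0], "roll": 0.06},
    {"jaw": 1, "linear": [0, 0, 0], "roll": 0.12},
    {"jaw": 1, "linear": [0, 0, 0], "roll": 0.18}
  ]
}}

```text
t: 22.95
tool_pos: [0.6427, 0.0213, 0.1475]
orientation: [-2.213, 0.018, 2.196]
force: [0.3, 0.5, -2.5]
opening: 0.0709
```

```bash
python3 s.py 4
```

```text
t 22.95 pos [0.6427 0.0213 0.1475] yaw -91.4 q6 88.4 F [ 0.3  0.5 -2.5] Tq [0.021 0.066 0.263] -> N on peg 8.77 j6 -0.263 open 0.0709 dq6 0.249
```

Request:
{"op": "apply_moves", "data": {
  "series": [
    {"jaw": 1, "linear": [0, 0, 0], "roll": 0.06},
    {"jaw": 1, "linear": [0, 0, 0], "roll": 0.12},
    {"jaw": 1, "linear": [0, 0, 0], "roll": 0.18}
  ]
}}

```text
t: 23.32
tool_pos: [0.6427, 0.0212, 0.1474]
orientation: [-2.162, 0.122, 2.147]
force: [0.4, 1.0, -2.1]
opening: 0.0712
```

```bash
python3 s.py 4
```

```text
t 23.32 pos [0.6427 0.0212 0.1474] yaw -97.0 q6 93.9 F [ 0.4  1.  -2.1] Tq [-0.035  0.053  0.272] -> N on peg 9.08 j6 -0.246 open 0.0712 dq6 0.249
```

Request:
{"op": "apply_moves", "data": {
  "series": [
    {"jaw": -1, "linear": [0, 0, 0], "roll": 0},
    {"jaw": -1, "linear": [0, 0, 0], "roll": 0},
    {"jaw": -1, "linear": [-0.1, 0, 0], "roll": 0},
    {"jaw": -1, "linear": [-0.122, -0.03, 0.003], "roll": 0},
    {"jaw": -1, "linear": [-0.122, -0.229, 0.024], "roll": -1},
    {"jaw": -1, "linear": [-0.122, -0.229, 0.024], "roll": -1},
    {"jaw": -1, "linear": [-0.122, -0.229, 0.024], "roll": -1},
    {"jaw": -1, "linear": [-0.122, -0.229, 0.024], "roll": -1}
  ]
}}

```text
t: 24.32
tool_pos: [0.6444, 0.1599, 0.2216]
orientation: [2.012, 0.416, -1.993]
force: [0.0, -0.2, -0.1]
opening: 0.0931
```

Request:
{"op": "apply_moves", "data": {
  "series": [
    {"jaw": -1, "linear": [0, 0, 0], "roll": -0.65},
    {"jaw": -1, "linear": [0, 0, 0], "roll": -0.65},
    {"jaw": -1, "linear": [0, 0, 0], "roll": -0.65},
    {"jaw": -1, "linear": [0, 0, 0], "roll": -0.65}
  ]
}}

```text
t: 24.82
tool_pos: [0.6445, 0.1593, 0.2216]
orientation: [1.803, 0.697, -1.783]
force: [0.1, 0.5, 0.6]
opening: 0.0931
```

```bash
python3 -c "
from h import *
plan(.6453,.1592,.1445,-46.9)
L=np.loadtxt('log.txt');L=L[L[:,1]>5]
print(np.polyfit(L[:,4],L[:,3],1),np.mean(L[:,3]-L[:,4]),np.std(L[:,3]-L[:,4]),len(L))
for k in (1,2,3,4):
  m=L[:,0]==k;print(k,np.mean((L[:,3]-L[:,4])[m]),m.sum())
"
```

```text
t 24.82 pos [0.6445 0.1593 0.2216] yaw -47.8 q6 57.0 F [0.1 0.5 0.6] Tq [-0.049 -0.032  0.013] -> N on peg 0.44 j6 -0.032 open 0.0931 dq6 -0.018
lin [0.129 0.001 0.001] -> q6 -119 roll/30 needed -6.029 (incl. q1)
lin [0.129 0.001 0.001] -> q6 61 roll/30 needed -0.029 (incl. q1)
lin [0.129 0.001 0.001] -> q6 -119 roll/30 needed -6.029 (incl. q1)
[1.35243157 0.62661202] 0.5262645161290324 0.032129632071094955 31
1 0.52895 6
2 0.5316166666666666 12
3 0.5121 8
4 0.53286 5
```

Request:
{"op": "apply_moves", "data": {
  "series": [
    {"jaw": -1, "linear": [0.09, 0.001, 0.001], "roll": -0.029},
    {"jaw": -1, "linear": [0.127, 0.001, 0.001], "roll": -0.029},
    {"jaw": -1, "linear": [0.127, 0.001, 0.001], "roll": -0.029},
    {"jaw": 1, "linear": [0.127, 0.001, 0.001], "roll": -0.029},
    {"jaw": 1, "linear": [0.127, 0.001, 0.001], "roll": -0.029},
    {"jaw": 1, "linear": [0.127, 0.001, 0.001], "roll": -0.029},
    {"jaw": 1, "linear": [0.127, 0.001, 0.001], "roll": -0.029}
  ]
}}

```text
t: 25.7
tool_pos: [0.6458, 0.1597, 0.1474]
orientation: [1.795, 0.709, -1.771]
force: [-1.4, 1.0, 6.2]
opening: 0.0714
```

Request:
{"op": "apply_moves", "data": {
  "series": [
    {"jaw": 1, "linear": [0, 0, 0], "roll": 0.06},
    {"jaw": 1, "linear": [0, 0, 0], "roll": 0.12},
    {"jaw": 1, "linear": [0, 0, 0], "roll": 0.18}
  ]
}}

```text
t: 26.08
tool_pos: [0.6458, 0.1598, 0.1474]
orientation: [1.858, 0.633, -1.834]
force: [-0.7, 0.4, 1.0]
opening: 0.0715
```

```bash
python3 s.py 1
```

```text
t 26.07 pos [0.6458 0.1598 0.1474] yaw -52.4 q6 61.6 F [-0.7  0.4  1. ] Tq [0.075 0.176 0.295] -> N on peg 9.83 j6 -0.217 open 0.0715 dq6 0.248
```

Request:
{"op": "apply_moves", "data": {
  "series": [
    {"jaw": 1, "linear": [0, 0, 0], "roll": 0.06},
    {"jaw": 1, "linear": [0, 0, 0], "roll": 0.12},
    {"jaw": 1, "linear": [0, 0, 0], "roll": 0.18}
  ]
}}

```text
t: 26.45
tool_pos: [0.6458, 0.1597, 0.1474]
orientation: [1.919, 0.554, -1.895]
force: [-0.5, 0.7, -0.0]
opening: 0.0711
```

```bash
python3 s.py 1
```

```text
t 26.45 pos [0.6458 0.1597 0.1474] yaw -57.9 q6 67.1 F [-0.5  0.7 -0. ] Tq [0.051 0.095 0.378] -> N on peg 12.61 j6 -0.195 open 0.0711 dq6 0.249
```

Request:
{"op": "apply_moves", "data": {
  "series": [
    {"jaw": 1, "linear": [0, 0, 0], "roll": 0.06},
    {"jaw": 1, "linear": [0, 0, 0], "roll": 0.12},
    {"jaw": 1, "linear": [0, 0, 0], "roll": 0.18}
  ]
}}

```text
t: 26.82
tool_pos: [0.6458, 0.1598, 0.1474]
orientation: [1.978, 0.471, -1.954]
force: [-0.5, 0.6, 0.3]
opening: 0.0715
```

```bash
python3 s.py 1
```

```text
t 26.82 pos [0.6458 0.1598 0.1474] yaw -63.4 q6 72.6 F [-0.5  0.6  0.3] Tq [0.009 0.089 0.342] -> N on peg 11.40 j6 -0.176 open 0.0715 dq6 0.249
```

Request:
{"op": "apply_moves", "data": {
  "series": [
    {"jaw": 1, "linear": [0, 0, 0], "roll": 0.06},
    {"jaw": 1, "linear": [0, 0, 0], "roll": 0.12},
    {"jaw": 1, "linear": [0, 0, 0], "roll": 0.18}
  ]
}}

```text
t: 27.2
tool_pos: [0.6457, 0.1598, 0.1474]
orientation: [2.036, 0.383, -2.012]
force: [-0.9, 0.4, 0.1]
opening: 0.0712
```

```bash
python3 s.py 1
```

```text
t 27.20 pos [0.6457 0.1598 0.1474] yaw -69.0 q6 78.1 F [-0.9  0.4  0.1] Tq [0.009 0.133 0.439] -> N on peg 14.63 j6 -0.157 open 0.0712 dq6 0.248
```

Request:
{"op": "apply_moves", "data": {
  "series": [
    {"jaw": 1, "linear": [0, 0, 0], "roll": 0.04},
    {"jaw": 1, "linear": [0, 0, 0], "roll": 0.08},
    {"jaw": 1, "linear": [0, 0, 0], "roll": 0.12}
  ]
}}

```text
t: 27.58
tool_pos: [0.6458, 0.1598, 0.1474]
orientation: [2.073, 0.323, -2.05]
force: [-1.4, 1.2, 0.4]
opening: 0.0713
```

```bash
python3 s.py 1
```

```text
t 27.57 pos [0.6458 0.1598 0.1474] yaw -72.6 q6 81.8 F [-1.4  1.2  0.4] Tq [-0.073  0.129  0.39 ] -> N on peg 12.99 j6 0.029 open 0.0713 dq6 0.168
```

```bash
python3 -c "
from h import *
L=np.loadtxt('log.txt');L=L[(L[:,1]>5)&(L[:,4]<0)]
p,c=np.polyfit(L[:,4],L[:,3],1,cov=True);print(p,np.sqrt(np.diag(c)))
bite={1:-21,2:-71.5,3:29,4:-73.5}
L=np.loadtxt('log.txt')
th=np.array([max(0,np.radians(bite[int(r[0])]-r[2])) for r in L])
p,c=np.polyfit(th,L[:,3],1,cov=True);print(p/.03,np.sqrt(np.diag(c))/.03, 'k1 end N',np.polyval(p,th[-1])/.03,th[-1])
for a,b in zip(L[L[:,0]==1],th[L[:,0]==1]):print(a,b)
"
```

```text
[1.30626682 0.61274858] [0.13905065 0.03841756]
[7.01343125 7.17301634] [0.68913654 0.21651264] k1 end N 13.494137940153447 0.9012880257298718
[ 1.     4.2   -2.7    0.251 -0.483] 0.0
[ 1.      4.45   -6.34    0.2399 -0.3043] 0.0
[  1.       4.7    -10.05     0.2006  -0.2993] 0.0
[  1.       4.95   -13.77     0.1951  -0.2887] 0.0
[  1.       5.325  -19.29     0.2116  -0.3054] 0.0
[  1.       5.7    -24.81     0.2654  -0.2948] 0.06649704450098394
[  1.       6.075  -30.32     0.2281  -0.2798] 0.16266468628587152
[  1.       6.45   -35.84     0.273   -0.2642] 0.25900686099595854
[  1.       6.825  -41.36     0.3061  -0.2477] 0.3553490357060455
[  1.       7.2    -46.87     0.2674  -0.2302] 0.451516677490933
[  1.      26.075  -52.42     0.295   -0.2172] 0.5483824509766184
[  1.      26.45   -57.94     0.3782  -0.1951] 0.6447246256867053
[  1.      26.825  -63.45     0.3419  -0.1764] 0.740892267471593
[  1.      27.2    -68.97     0.439   -0.1574] 0.8372344421816799
[ 1.0000e+00  2.7575e+01 -7.2640e+01  3.8970e-01  2.9500e-02] 0.9012880257298718
```

Request:
{"op": "apply_moves", "data": {
  "series": [
    {"jaw": -1, "linear": [0, 0, 0], "roll": 0},
    {"jaw": -1, "linear": [0, 0, 0], "roll": 0},
    {"jaw": -1, "linear": [-0.1, 0, 0], "roll": 0},
    {"jaw": -1, "linear": [-0.122, 0.02, 0.04], "roll": 0},
    {"jaw": -1, "linear": [-0.122, 0.146, 0.294], "roll": -1},
    {"jaw": -1, "linear": [-0.122, 0.146, 0.294], "roll": -1},
    {"jaw": -1, "linear": [-0.122, 0.146, 0.294], "roll": -1},
    {"jaw": -1, "linear": [-0.122, 0.146, 0.294], "roll": -1},
    {"jaw": -1, "linear": [-0.122, 0.146, 0.294], "roll": -1}
  ]
}}

```text
t: 28.7
tool_pos: [0.5034, 0.0229, 0.2185]
orientation: [1.749, 0.763, -1.722]
force: [0.1, 0.5, -0.2]
opening: 0.0933
```

Request:
{"op": "apply_moves", "data": {
  "series": [
    {"jaw": -1, "linear": [0, 0, 0], "roll": -1},
    {"jaw": -1, "linear": [0, 0, 0], "roll": -1},
    {"jaw": -1, "linear": [0, 0, 0], "roll": -1},
    {"jaw": -1, "linear": [0, 0, 0], "roll": -1}
  ]
}}

```text
t: 29.2
tool_pos: [0.5041, 0.0237, 0.2185]
orientation: [1.385, 1.095, -1.359]
force: [0.6, 0.4, -0.1]
opening: 0.0926
```

Request:
{"op": "apply_moves", "data": {
  "series": [
    {"jaw": -1, "linear": [0, 0, 0], "roll": -0.73},
    {"jaw": -1, "linear": [0, 0, 0], "roll": -0.73},
    {"jaw": -1, "linear": [0, 0, 0], "roll": -0.73},
    {"jaw": -1, "linear": [0, 0, 0], "roll": -0.73}
  ]
}}

```text
t: 29.7
tool_pos: [0.5043, 0.0239, 0.2184]
orientation: [1.108, 1.275, -1.083]
force: [-0.2, -0.1, 0.4]
opening: 0.0932
```

```bash
sed -i "s/    return s,M,yaw/    print('   N from j6: %.2f'%((s['joint_torque'][5]+2.104*s['dq'][5])\/.03))\n    return s,M,yaw/" h.py; python3 -c "
from h import *
plan(.5039,.0237,.1445,9.4)"
```

```text
t 29.70 pos [0.5043 0.0239 0.2184] yaw 8.8 q6 -12.3 F [-0.2 -0.1  0.4] Tq [-0.034 -0.145  0.003] -> N on peg 0.11 j6 -0.111 open 0.0932 dq6 -0.018
   N from j6: -4.98
lin [ 0.123 -0.002  0.001] -> q6 173 roll/30 needed 5.979 (incl. q1)
lin [ 0.123 -0.002  0.001] -> q6 -7 roll/30 needed -0.021 (incl. q1)
lin [ 0.123 -0.002  0.001] -> q6 173 roll/30 needed 5.979 (incl. q1)
```

Request:
{"op": "apply_moves", "data": {
  "series": [
    {"jaw": -1, "linear": [0.09, -0.001, 0], "roll": -0.021},
    {"jaw": -1, "linear": [0.122, -0.001, 0], "roll": -0.021},
    {"jaw": -1, "linear": [0.122, -0.001, 0], "roll": -0.021},
    {"jaw": 1, "linear": [0.122, -0.001, 0], "roll": -0.021},
    {"jaw": 1, "linear": [0.122, -0.001, 0], "roll": -0.021},
    {"jaw": 1, "linear": [0.122, -0.001, 0], "roll": -0.021},
    {"jaw": 1, "linear": [0.122, -0.001, 0], "roll": -0.021}
  ]
}}

```text
t: 30.58
tool_pos: [0.5039, 0.0242, 0.1466]
orientation: [1.098, 1.28, -1.076]
force: [-8.7, -1.2, 8.9]
opening: 0.0715
```

Request:
{"op": "apply_moves", "data": {
  "series": [
    {"jaw": 1, "linear": [0, 0, 0], "roll": 0.06},
    {"jaw": 1, "linear": [0, 0, 0], "roll": 0.12},
    {"jaw": 1, "linear": [0, 0, 0], "roll": 0.18}
  ]
}}

```text
t: 30.95
tool_pos: [0.5037, 0.0241, 0.1467]
orientation: [1.17, 1.239, -1.148]
force: [-1.4, 0.1, -1.1]
opening: 0.0708
```

```bash
python3 s.py 3
```

```text
t 30.95 pos [0.5037 0.0241 0.1467] yaw 3.9 q6 -7.5 F [-1.4  0.1 -1.1] Tq [-0.212  0.647  0.335] -> N on peg 11.16 j6 -0.239 open 0.0708 dq6 0.249
   N from j6: 9.47
```

Request:
{"op": "apply_moves", "data": {
  "series": [
    {"jaw": 1, "linear": [0, 0, 0], "roll": 0.06},
    {"jaw": 1, "linear": [0, 0, 0], "roll": 0.12},
    {"jaw": 1, "linear": [0, 0, 0], "roll": 0.18}
  ]
}}

```text
t: 31.32
tool_pos: [0.5036, 0.0241, 0.1467]
orientation: [1.241, 1.195, -1.219]
force: [-2.8, -0.5, -1.2]
opening: 0.0709
```

```bash
python3 s.py 3
```

```text
t 31.32 pos [0.5036 0.0241 0.1467] yaw -1.7 q6 -1.9 F [-2.8 -0.5 -1.2] Tq [-0.197  0.64   0.292] -> N on peg 9.72 j6 -0.216 open 0.0709 dq6 0.248
   N from j6: 10.20
```

Request:
{"op": "apply_moves", "data": {
  "series": [
    {"jaw": 1, "linear": [0, 0, 0], "roll": 0.06},
    {"jaw": 1, "linear": [0, 0, 0], "roll": 0.12},
    {"jaw": 1, "linear": [0, 0, 0], "roll": 0.18}
  ]
}}

```text
t: 31.7
tool_pos: [0.5035, 0.0241, 0.1467]
orientation: [1.312, 1.148, -1.29]
force: [-1.9, -0.6, -0.5]
opening: 0.0713
```

```bash
python3 s.py 3
```

```text
t 31.70 pos [0.5035 0.0241 0.1467] yaw -7.2 q6 3.6 F [-1.9 -0.6 -0.5] Tq [-0.072  0.727  0.329] -> N on peg 10.97 j6 -0.198 open 0.0713 dq6 0.251
   N from j6: 11.00
```

Request:
{"op": "apply_moves", "data": {
  "series": [
    {"jaw": 1, "linear": [0, 0, 0], "roll": 0.06},
    {"jaw": 1, "linear": [0, 0, 0], "roll": 0.12},
    {"jaw": 1, "linear": [0, 0, 0], "roll": 0.18}
  ]
}}

```text
t: 32.08
tool_pos: [0.5035, 0.0242, 0.1467]
orientation: [1.382, 1.098, -1.36]
force: [-3.0, -0.8, -0.1]
opening: 0.0712
```

```bash
python3 s.py 3
```

```text
t 32.08 pos [0.5035 0.0242 0.1467] yaw -12.7 q6 9.1 F [-3.  -0.8 -0.1] Tq [-0.127  0.745  0.288] -> N on peg 9.59 j6 -0.179 open 0.0712 dq6 0.249
   N from j6: 11.54
```

Request:
{"op": "apply_moves", "data": {
  "series": [
    {"jaw": 1, "linear": [0, 0, 0], "roll": 0.06},
    {"jaw": 1, "linear": [0, 0, 0], "roll": 0.12},
    {"jaw": 1, "linear": [0, 0, 0], "roll": 0.18}
  ]
}}

```text
t: 32.45
tool_pos: [0.5034, 0.0242, 0.1467]
orientation: [1.451, 1.044, -1.429]
force: [-4.1, -0.4, -0.5]
opening: 0.0708
```

```bash
python3 s.py 3
```

```text
t 32.45 pos [0.5034 0.0242 0.1467] yaw -18.2 q6 14.6 F [-4.1 -0.4 -0.5] Tq [-0.073  0.786  0.359] -> N on peg 11.95 j6 -0.159 open 0.0708 dq6 0.249
   N from j6: 12.16
```

Request:
{"op": "apply_moves", "data": {
  "series": [
    {"jaw": 1, "linear": [0, 0, 0], "roll": 0.06},
    {"jaw": 1, "linear": [0, 0, 0], "roll": 0.12},
    {"jaw": 1, "linear": [0, 0, 0], "roll": 0.17}
  ]
}}

```text
t: 32.83
tool_pos: [0.5033, 0.0242, 0.1467]
orientation: [1.515, 0.99, -1.493]
force: [-3.9, 0.2, 0.5]
opening: 0.0709
```

```bash
python3 s.py 3
```

```text
t 32.83 pos [0.5033 0.0242 0.1467] yaw -23.4 q6 19.8 F [-3.9  0.2  0.5] Tq [-0.107  0.837  0.427] -> N on peg 14.23 j6 0.008 open 0.0709 dq6 0.205
   N from j6: 14.63
```

Request:
{"op": "apply_moves", "data": {
  "series": [
    {"jaw": -1, "linear": [0, 0, 0], "roll": 0},
    {"jaw": -1, "linear": [0, 0, 0], "roll": 0},
    {"jaw": -1, "linear": [-0.1, 0, 0], "roll": 0},
    {"jaw": -1, "linear": [-0.122, -0.02, -0.04], "roll": 0},
    {"jaw": -1, "linear": [-0.122, -0.089, -0.215], "roll": 1},
    {"jaw": -1, "linear": [-0.122, -0.089, -0.215], "roll": 1},
    {"jaw": -1, "linear": [-0.122, -0.089, -0.215], "roll": 1},
    {"jaw": -1, "linear": [-0.122, -0.089, -0.215], "roll": 1},
    {"jaw": -1, "linear": [-0.122, -0.089, -0.215], "roll": 1}
  ]
}}

```text
t: 33.95
tool_pos: [0.5052, 0.1627, 0.2212]
orientation: [1.865, 0.622, -1.843]
force: [-0.0, -0.5, -0.5]
opening: 0.0932
```

Request:
{"op": "apply_moves", "data": {
  "series": [
    {"jaw": -1, "linear": [0, 0, 0], "roll": 1},
    {"jaw": -1, "linear": [0, 0, 0], "roll": 1},
    {"jaw": -1, "linear": [0, 0, 0], "roll": 1},
    {"jaw": -1, "linear": [0, 0, 0], "roll": 1}
  ]
}}

```text
t: 34.45
tool_pos: [0.5055, 0.1618, 0.2214]
orientation: [2.174, 0.14, -2.152]
force: [-0.2, -0.6, 0.8]
opening: 0.0929
```

```bash
python3 -c "
from h import *
plan(.5064,.1633,.1445,-91.4)"
```

```text
t 34.45 pos [0.5055 0.1618 0.2214] yaw -83.1 q6 95.0 F [-0.2 -0.6  0.8] Tq [-0.015  0.056  0.06 ] -> N on peg 2.00 j6 1.630 open 0.0929 dq6 -0.071
   N from j6: 49.36
lin [ 0.128 -0.001 -0.001] -> q6 -71 roll/30 needed -5.722 (incl. q1)
lin [ 0.128 -0.001 -0.001] -> q6 109 roll/30 needed 0.278 (incl. q1)
lin [ 0.128 -0.001 -0.001] -> q6 -71 roll/30 needed -5.722 (incl. q1)
```

Request:
{"op": "apply_moves", "data": {
  "series": [
    {"jaw": -1, "linear": [0.06, -0.001, -0.001], "roll": 0.278},
    {"jaw": -1, "linear": [0.127, -0.001, -0.001], "roll": 0.278},
    {"jaw": -1, "linear": [0.127, -0.001, -0.001], "roll": 0.278},
    {"jaw": 1, "linear": [0.127, -0.001, -0.001], "roll": 0.278},
    {"jaw": 1, "linear": [0.127, -0.001, -0.001], "roll": 0.278},
    {"jaw": 1, "linear": [0.127, -0.001, -0.001], "roll": 0.278},
    {"jaw": 1, "linear": [0.127, -0.001, -0.001], "roll": 0.278}
  ]
}}

```text
t: 35.33
tool_pos: [0.508, 0.1636, 0.1472]
orientation: [-2.218, 0.016, 2.19]
force: [-0.9, -0.1, 6.0]
opening: 0.0712
```

Request:
{"op": "apply_moves", "data": {
  "series": [
    {"jaw": 1, "linear": [0, 0, 0], "roll": 0.06},
    {"jaw": 1, "linear": [0, 0, 0], "roll": 0.12},
    {"jaw": 1, "linear": [0, 0, 0], "roll": 0.18}
  ]
}}

```text
t: 35.7
tool_pos: [0.508, 0.1635, 0.1472]
orientation: [-2.168, 0.119, 2.141]
force: [-0.0, -0.1, 0.1]
opening: 0.0711
```

```bash
python3 s.py 2
```

```text
t 35.70 pos [0.508  0.1635 0.1472] yaw -96.9 q6 108.9 F [-0.  -0.1  0.1] Tq [-0.117  0.022  0.315] -> N on peg 10.51 j6 -0.240 open 0.0711 dq6 0.251
   N from j6: 9.59
```

Request:
{"op": "apply_moves", "data": {
  "series": [
    {"jaw": 1, "linear": [0, 0, 0], "roll": 0.06},
    {"jaw": 1, "linear": [0, 0, 0], "roll": 0.12},
    {"jaw": 1, "linear": [0, 0, 0], "roll": 0.18}
  ]
}}

```text
t: 36.08
tool_pos: [0.508, 0.1635, 0.1473]
orientation: [-2.114, 0.217, 2.09]
force: [-0.4, -0.4, -0.5]
opening: 0.0716
```

```bash
python3 s.py 2
```

```text
t 36.08 pos [0.508  0.1635 0.1473] yaw -102.4 q6 114.4 F [-0.4 -0.4 -0.5] Tq [-0.125 -0.021  0.322] -> N on peg 10.73 j6 -0.215 open 0.0716 dq6 0.249
   N from j6: 10.32
```

Request:
{"op": "apply_moves", "data": {
  "series": [
    {"jaw": 1, "linear": [0, 0, 0], "roll": 0.06},
    {"jaw": 1, "linear": [0, 0, 0], "roll": 0.12},
    {"jaw": 1, "linear": [0, 0, 0], "roll": 0.18}
  ]
}}

```text
t: 36.45
tool_pos: [0.508, 0.1634, 0.1473]
orientation: [-2.059, 0.312, 2.036]
force: [0.6, -0.8, -0.1]
opening: 0.0712
```

```bash
python3 s.py 2
```

```text
t 36.45 pos [0.508  0.1634 0.1473] yaw -107.9 q6 119.9 F [ 0.6 -0.8 -0.1] Tq [-0.214  0.006  0.343] -> N on peg 11.43 j6 -0.196 open 0.0712 dq6 0.250
   N from j6: 11.00
```

Request:
{"op": "apply_moves", "data": {
  "series": [
    {"jaw": 1, "linear": [0, 0, 0], "roll": 0.06},
    {"jaw": 1, "linear": [0, 0, 0], "roll": 0.12},
    {"jaw": 1, "linear": [0, 0, 0], "roll": 0.18}
  ]
}}

```text
t: 36.83
tool_pos: [0.5079, 0.1633, 0.1473]
orientation: [-2.002, 0.402, 1.981]
force: [-0.9, -1.0, 0.6]
opening: 0.0711
```

```bash
python3 s.py 2
```

```text
t 36.83 pos [0.5079 0.1633 0.1473] yaw -113.5 q6 125.4 F [-0.9 -1.   0.6] Tq [-0.326  0.129  0.416] -> N on peg 13.88 j6 -0.178 open 0.0711 dq6 0.248
   N from j6: 11.49
```

Request:
{"op": "apply_moves", "data": {
  "series": [
    {"jaw": 1, "linear": [0, 0, 0], "roll": 0.06},
    {"jaw": 1, "linear": [0, 0, 0], "roll": 0.12},
    {"jaw": 1, "linear": [0, 0, 0], "roll": 0.18}
  ]
}}

```text
t: 37.2
tool_pos: [0.5079, 0.1633, 0.1473]
orientation: [-1.943, 0.488, 1.923]
force: [-0.3, -1.1, 0.9]
opening: 0.0712
```

```bash
python3 s.py 2
```

```text
t 37.20 pos [0.5079 0.1633 0.1473] yaw -119.0 q6 131.0 F [-0.3 -1.1  0.9] Tq [-0.294  0.133  0.399] -> N on peg 13.31 j6 -0.159 open 0.0712 dq6 0.249
   N from j6: 12.18
```

Request:
{"op": "apply_moves", "data": {
  "series": [
    {"jaw": 1, "linear": [0, 0, 0], "roll": 0.05},
    {"jaw": 1, "linear": [0, 0, 0], "roll": 0.1},
    {"jaw": 1, "linear": [0, 0, 0], "roll": 0.15}
  ]
}}

```text
t: 37.58
tool_pos: [0.5079, 0.1633, 0.1472]
orientation: [-1.893, 0.556, 1.875]
force: [-0.8, -0.8, 1.0]
opening: 0.0714
```

```bash
python3 s.py 2
```

```text
t 37.58 pos [0.5079 0.1633 0.1472] yaw -123.6 q6 135.6 F [-0.8 -0.8  1. ] Tq [-0.364  0.236  0.33 ] -> N on peg 11.00 j6 -0.056 open 0.0714 dq6 0.209
   N from j6: 12.77
```

Request:
{"op": "apply_moves", "data": {
  "series": [
    {"jaw": -1, "linear": [0, 0, 0], "roll": 0},
    {"jaw": -1, "linear": [0, 0, 0], "roll": 0},
    {"jaw": -1, "linear": [-0.1, 0, 0], "roll": 0},
    {"jaw": -1, "linear": [-0.122, 0.01, -0.04], "roll": 0},
    {"jaw": -1, "linear": [-0.122, 0.0735, -0.318], "roll": -0.88},
    {"jaw": -1, "linear": [-0.122, 0.0735, -0.318], "roll": -0.88},
    {"jaw": -1, "linear": [-0.122, 0.0735, -0.318], "roll": -0.88},
    {"jaw": -1, "linear": [-0.122, 0.0735, -0.318], "roll": -0.88},
    {"jaw": -1, "linear": [-0.122, 0.0735, -0.318], "roll": -0.88},
    {"jaw": -1, "linear": [-0.122, 0.0735, -0.318], "roll": -0.88}
  ]
}}

```text
t: 38.83
tool_pos: [0.641, 0.0215, 0.2211]
orientation: [-2.165, 0.123, 2.139]
force: [0.8, 0.6, -0.2]
opening: 0.0927
```

```bash
python3 -c "
from h import *
plan(.6425,.0212,.1445,-97)"
```

```text
t 38.83 pos [0.641  0.0215 0.2211] yaw -97.1 q6 94.1 F [ 0.8  0.6 -0.2] Tq [ 0.011  0.027 -0.   ] -> N on peg -0.02 j6 0.016 open 0.0927 dq6 -0.003
   N from j6: 0.29
lin [ 0.128  0.002 -0.001] -> q6 -81 roll/30 needed -6.004 (incl. q1)
lin [ 0.128  0.002 -0.001] -> q6 99 roll/30 needed -0.004 (incl. q1)
lin [ 0.128  0.002 -0.001] -> q6 -81 roll/30 needed -6.004 (incl. q1)
```

Request:
{"op": "apply_moves", "data": {
  "series": [
    {"jaw": -1, "linear": [0.09, 0.001, -0.001], "roll": 0},
    {"jaw": -1, "linear": [0.127, 0.001, -0.001], "roll": 0},
    {"jaw": -1, "linear": [0.127, 0.001, -0.001], "roll": 0},
    {"jaw": 1, "linear": [0.127, 0.001, -0.001], "roll": 0},
    {"jaw": 1, "linear": [0.127, 0.001, -0.001], "roll": 0},
    {"jaw": 1, "linear": [0.127, 0.001, -0.001], "roll": 0},
    {"jaw": 1, "linear": [0.127, 0.001, -0.001], "roll": 0}
  ]
}}

```text
t: 39.7
tool_pos: [0.6435, 0.0211, 0.1468]
orientation: [-2.168, 0.124, 2.137]
force: [-1.6, -1.0, 6.3]
opening: 0.0714
```

Request:
{"op": "apply_moves", "data": {
  "series": [
    {"jaw": 1, "linear": [0, 0, 0], "roll": 0.06},
    {"jaw": 1, "linear": [0, 0, 0], "roll": 0.12},
    {"jaw": 1, "linear": [0, 0, 0], "roll": 0.18}
  ]
}}

```text
t: 40.08
tool_pos: [0.6435, 0.021, 0.1469]
orientation: [-2.115, 0.222, 2.085]
force: [-2.2, -1.1, 1.1]
opening: 0.0712
```

```bash
python3 s.py 4
```

```text
t 40.08 pos [0.6435 0.021  0.1469] yaw -102.7 q6 99.6 F [-2.2 -1.1  1.1] Tq [-0.378  0.187  0.294] -> N on peg 9.81 j6 -0.229 open 0.0712 dq6 0.250
   N from j6: 9.93
```

Request:
{"op": "apply_moves", "data": {
  "series": [
    {"jaw": 1, "linear": [0, 0, 0], "roll": 0.06},
    {"jaw": 1, "linear": [0, 0, 0], "roll": 0.12},
    {"jaw": 1, "linear": [0, 0, 0], "roll": 0.18}
  ]
}}

```text
t: 40.45
tool_pos: [0.6434, 0.0209, 0.1468]
orientation: [-2.06, 0.316, 2.032]
force: [-0.4, -2.0, 1.1]
opening: 0.0712
```

```bash
python3 s.py 4
```

```text
t 40.45 pos [0.6434 0.0209 0.1468] yaw -108.2 q6 105.1 F [-0.4 -2.   1.1] Tq [-0.501  0.264  0.284] -> N on peg 9.48 j6 -0.206 open 0.0712 dq6 0.248
   N from j6: 10.53
```

Request:
{"op": "apply_moves", "data": {
  "series": [
    {"jaw": 1, "linear": [0, 0, 0], "roll": 0.06},
    {"jaw": 1, "linear": [0, 0, 0], "roll": 0.12},
    {"jaw": 1, "linear": [0, 0, 0], "roll": 0.18}
  ]
}}

```text
t: 40.83
tool_pos: [0.6434, 0.0208, 0.1469]
orientation: [-2.002, 0.406, 1.976]
force: [-1.3, -2.4, 1.9]
opening: 0.0713
```

```bash
python3 s.py 4
```

```text
t 40.83 pos [0.6434 0.0208 0.1469] yaw -113.7 q6 110.6 F [-1.3 -2.4  1.9] Tq [-0.579  0.308  0.327] -> N on peg 10.91 j6 -0.187 open 0.0713 dq6 0.248
   N from j6: 11.18
```

Request:
{"op": "apply_moves", "data": {
  "series": [
    {"jaw": 1, "linear": [0, 0, 0], "roll": 0.06},
    {"jaw": 1, "linear": [0, 0, 0], "roll": 0.12},
    {"jaw": 1, "linear": [0, 0, 0], "roll": 0.18}
  ]
}}

```text
t: 41.2
tool_pos: [0.6434, 0.0207, 0.1469]
orientation: [-1.943, 0.492, 1.918]
force: [-2.3, -2.2, 1.3]
opening: 0.0709
```

```bash
python3 s.py 4
```

```text
t 41.20 pos [0.6434 0.0207 0.1469] yaw -119.2 q6 116.1 F [-2.3 -2.2  1.3] Tq [-0.675  0.319  0.375] -> N on peg 12.49 j6 -0.168 open 0.0709 dq6 0.250
   N from j6: 11.93
```

Request:
{"op": "apply_moves", "data": {
  "series": [
    {"jaw": 1, "linear": [0, 0, 0], "roll": 0.055},
    {"jaw": 1, "linear": [0, 0, 0], "roll": 0.11},
    {"jaw": 1, "linear": [0, 0, 0], "roll": 0.165},
    {"jaw": 1, "linear": [0, 0, 0], "roll": 0.22}
  ]
}}

```text
t: 41.7
tool_pos: [0.6433, 0.0206, 0.1469]
orientation: [-1.869, 0.591, 1.847]
force: [-2.5, -4.1, 2.6]
opening: 0.0713
```

```bash
python3 s.py 4; python3 -c "
from h import *
L=np.loadtxt('log.txt')
bite={1:-21,2:-71.5,3:29,4:-73.5}
th=np.array([max(0,np.radians(bite[int(r[0])]-r[2])) for r in L])
p,c=np.polyfit(th,L[:,3],1,cov=True);print('slope,loose N',p/.03,np.sqrt(np.diag(c))/.03)
m=(L[:,4]<-.1)&(L[:,1]>5);q,c=np.polyfit(L[m,4],L[m,3],1,cov=True);print(q,np.sqrt(np.diag(c)),(L[m,3]-L[m,4]).mean())
r=np.polyfit(th[m&(th>.05)],L[m&(th>.05),4],1);print('j6 slope N/rad',r/.03)
for k in(1,3,2,4):
  mk=L[:,0]==k;e=th[mk][-1];res=(L[mk,3]-np.polyval(p,th[mk])).mean()/.03
  print(k,e,'common fit N',np.polyval(p,e)/.03,'knob resid',res)
"
```

```text
t 41.70 pos [0.6433 0.0206 0.1469] yaw -125.9 q6 122.8 F [-2.5 -4.1  2.6] Tq [-0.806  0.562  0.411] -> N on peg 13.70 j6 -0.104 open 0.0713 dq6 0.230
   N from j6: 12.70
slope,loose N [6.42956935 7.21258975] [0.4602342  0.21467979]
[1.10744497 0.55624955] [0.08729843 0.02222085] 0.529508
j6 slope N/rad [  6.16577179 -10.40826936]
1 0.9012880257298718 common fit N 13.007483617735298 knob resid 0.17368269943662917
3 0.914727060970228 common fit N 13.093890826798258 knob resid -0.34704058543944744
2 0.9087929415134472 common fit N 13.055736994225002 knob resid 0.28521093760330857
4 0.9150761268206271 common fit N 13.096135169890804 knob resid -0.28804691722565356
```

All four knobs agree at about 12.7–13 N, under 14.5 N. I'll release and retreat.

Request:
{"op": "apply_moves", "data": {
  "series": [
    {"jaw": -1, "linear": [0, 0, 0], "roll": 0},
    {"jaw": -1, "linear": [0, 0, 0], "roll": 0},
    {"jaw": -1, "linear": [0, 0, 0], "roll": 0},
    {"jaw": -1, "linear": [-0.1, 0, 0], "roll": 0},
    {"jaw": -1, "linear": [-0.2, 0, 0], "roll": 0},
    {"jaw": -1, "linear": [-0.2, 0, 0], "roll": 0},
    {"jaw": -1, "linear": [-0.2, 0.33, 0.15], "roll": 0},
    {"jaw": -1, "linear": [-0.2, 0.33, 0.15], "roll": 0},
    {"jaw": -1, "linear": [-0.2, 0.33, 0.15], "roll": 0},
    {"jaw": -1, "linear": [-0.2, 0.33, 0.15], "roll": 0},
    {"jaw": -1, "linear": [-0.2, 0.33, 0.15], "roll": 0},
    {"jaw": -1, "linear": [-0.2, 0.33, 0.15], "roll": 0}
  ]
}}

```text
t: 43.2
tool_pos: [0.4532, -0.0876, 0.2635]
orientation: [-1.871, 0.59, 1.845]
force: [0.2, 0.2, 0.7]
opening: 0.093
```

Run:
```python
from h import *
from plant import *
st()
c=read_camera('top');cv2.imwrite('pics/end.png',cv2.resize(c['pixels'][170:320,170:430],None,fx=3,fy=3,interpolation=cv2.INTER_CUBIC))
```

```text
t 43.20 pos [ 0.4532 -0.0876  0.2635] yaw -125.9 q6 108.1 F [0.2 0.2 0.7] Tq [0.018 0.031 0.013] -> N on peg 0.44 j6 -0.030 open 0.0930 dq6 -0.001
   N from j6: -1.06
```

View pics/end.png

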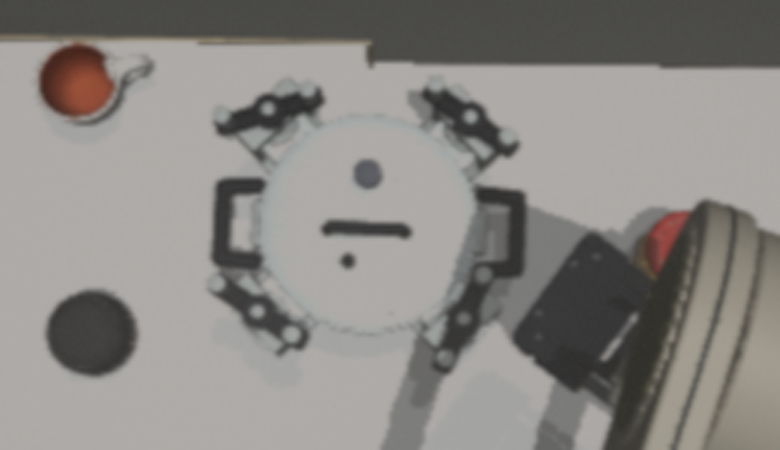

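The end view shows the knobs at their expected angles. Knob 1's pegs are at (222,117) and (308,90), knob 3's at (484,273) and (445,357). The cup, timer and jar have not moved, and the gripper is clear of the pot.

```bash
python3 -c "
from plant import *
print(close_job())"
```

```text
the job is handed in; nothing more can be done
None
```

All four knobs were tightened clockwise in two crisscross rounds (1, 3, 2, 4 each time), gripping both pegs, and the job was handed in at about 43 s.

| Check | Target | Estimated result |
|---|---|---|
| First round | about 9 N on a peg | about 9.3 N (knob 1 about 9.8 N) |
| Second round | about 12.5 N, never over 14.5 N | 12.7–13.1 N on all four |

- **How the force was judged:** the estimates come from the joint-6 torque, the wrist torque and the angle turned since each foot bit. The final angles since bite match within 0.014 rad, so the clamping should be even.
- **Readings that disagreed:** a single wrist-torque reading scatters by about ±1 N. One on knob 1 read 14.6 N, but the next, further on, read 13.0 N. One joint-6 estimate on knob 3 also read 14.6 N; it was taken while the wrist was slowing down, so I discounted it. The nominal 0.5 N per 0.1 rad would put the final values near 12 N, a little below the fitted figure.
- **Last look:** the gripper was open and clear of the pot, with the force reading near zero. The knobs sat at their expected angles. The cup and timer had not moved. The jar was partly hidden by the arm in that picture, but what showed was where it had been.

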